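Tile the jar-filling jig and pin its keeper

ROBOT

A 7-joint arm with a two-finger parallel gripper is mounted at the origin on the work surface. World frame = base frame: x ahead of the robot, y to its left, z up, the work surface at z = 0. Lengths are in m, angles in rad, forces in N, time in s.
With the tool pointing down it reaches from about 0.4 to 0.85 m from the base axis. Payload 4.5 kg.
Tool frame: the origin (TCP) lies midway between the tips of the shut fingers; the grasp point (between the pads) lies 19 mm behind it; z points along the fingers, y is the direction in which the jaws open and shut (so a half turn about z gives the same grasp; the last joint's range is limited). The gripper opens to 88 mm and grips with 3 to 60 N. Pads are 18 mm wide; open, the fingers measure 123 mm over their backs; the gripper's body (75 mm by 187 mm) begins 45 mm behind the grasp point.
Start: joints at [1.316, 0.689, -0.195, 1.565, 0.157, 0.902, -0.215], TCP at [0.178, -0.599, 0.239] pointing down, gripper open.
Joint ranges: [-3.01, 3.01], [-0.46, 2.08], [-1.47, 1.51], [0.13, 2.56], [-1, 4.14], [0.04, 2.09], [-2.66, 2.66]. Speed limits (rad/s): [2.57, 2.57, 3.14, 3.14, 3.14, 3.14, 3.14].

INTERFACE

Orientations are given as a unit quaternion [x, y, z, w].
In Python, from plant import r gives the robot as it stands. The module is installed in compiled form; this text tells all that it offers.
- The arm moves only by the shell command python3 -m jog 'ROWS' [FORCE]. ROWS is JSON, a list of rows, each an object with "translation": the shift along the tool's x, y, z in units of 40 mm (1.0 is 40 mm), a list of three; "twist": the turn about the tool's z in units of 6 degrees (1.0 is 6 degrees); "claw": the opening in per cent of the stroke, from 0 (shut) to 100 (fully open). A call has 1 to 20 rows; each row shifts and turns the commanded pose from where the row before left it, along the tool's axes as they then stand; what a row does not reach is not made up. A row lasts 1/12 s, in which the tool goes at most 41.7 mm and 7.16 degrees, less where a joint would pass 70% of its speed; a pose out of reach is approached as far as the arm can. A call is refused whole if a number of a shift passes 1 or a number of a turn 1, either way. A call with a gripper value outside its range is refused whole. The fingers move at their own pace and stop on an object; FORCE is the grip in N (left out, the last holds). Time passes only in rows, so rows that do not move let the fingers close. It gives the time, the measured TCP pose, the force and the opening at its end, in the units of the state.
- r.get_state(): the state, without advancing time (a new reading comes with each control period).
- r.snapshot(name): name is "scene" or "top" or "wrist"; returns a dict with "img" (384x512x3 uint8, red, green, blue), "fx", "fy", "cx", "cy" (pixels), "dist_coeffs" ([k1, k2, p1, p2, k3] as OpenCV has them; the pictures are not rectified), "origin" and "rotation" of the camera in the world; the wrist camera has in their place "T_tool_cam" (4x4, takes a point from camera to tool coordinates, whose origin is the TCP and whose axes are the flange's). Camera axes: x right, y up, looking along -z (the intrinsics and any distortion apply to the point x, -y, -z); pixel columns grow to the right and rows downward; lengths in m; the calibration is good to about 2 mm. A picture is of the moment at which its call begins: read the wrist's pose just before it. There is no depth.
- r.finish_job(): hands the job in, once; it reports no verdict.
Trained networks look in the newest picture that a camera, given by its name, has taken for a name from the list of things; names that differ only in an ending like _2 or _b are one class to them, and where a whole thing is asked for, a point or a joint stands for the part that bears it (a point fixed in the world has none). Each returns a list of dicts, best first, with "confidence" (0 to 1); they miss things now and then, are a little off and sometimes report something else, mostly with a low value. They report only what shows in the picture. A call takes as long as a camera call. They do not tell look-alikes from the thing itself.
- r.spot_in(label, camera): "rect" ([left, top, right, bottom] in pixels, round what is visible of it).
- r.spot_point(label, camera): "location" ([row, column] in pixels: a listed point, or the origin of a listed thing).
The state is a dict: "clock": time; "q": joint angles; "qd": joint speeds; "joint_torque": joint torques, N m; "tool_pos": TCP position; "eef_rot": TCP orientation; "contact_force": force on the tool from outside, world axes, zero at the start; "moment": the same for the moment, N m; "opening": opening from 0.0 (shut) to 1.0 (fully open).
Only numpy, scipy, OpenCV 4.12 (cv2) and the standard library are available. Lean on these libraries where they do the work, as an engineer would, in place of code of your own. Each camera call takes 0.05 s, during which the arm holds its last target. There are 200 camera calls.

TASK

Set up the filling jig for the next batch: fit every loose jar-locating tile on the bench into the pocket of the jig that matches its outline, turned so that it drops flush. Then swing the keeper bar fully shut over the tiles' edge, and push the parked pin down through fork and lug until its head seats; leave the jars and the squeeze bottle where they are.

Things in the scene. Friction and masses are not known exactly. Their poses are not given: they have to be found in the camera images.
- jig: Fixed grey metal filling jig 184 x 184 mm, walls 12 thick, 24 high; bed inside 160 x 160, floor at z = 8. Dark ribs (5 wide, to z = 14) outline five pockets on a grid of 40 mm cells. Pattern, jig +x up and +y left: TTTI / LTVI / LVVI / LLDD (T tee, I bar, L ell, V corner, D short). Origin: centre of underside; x points away from the robot, within 0.2 rad.
- tile_tee: White tile (may be absent), T shape: three cells along y, a stem cell at the middle on the -x side; 120 x 80 mm. Plate 16 thick; lower 7 mm inset 2 more (1.75 play in pocket). Grip block on the origin, 24 along x, 14 along y, z 16 to 42. Origin: underside, centre of the middle cell: bar y -58 to +58, x -18 to +18, stem on to x = -58. About 130 g.
- seat_tee (a point): On the jig's bed floor (8 mm above the jig's underside): where the origin of tile_tee lies when it is fully down in its pocket, tile axes parallel to these axes. The tile fits only in this one rotation.
- tile_bar: White tile (may be absent), straight bar of three cells along its x axis, 120 x 40 (the same after a half turn) mm. Plate 16 thick; lower 7 mm inset 2 more (1.75 play in pocket). Grip block on the origin, 24 along x, 14 along y, z 16 to 42. Origin: underside, centre of the plate: x -58 to +58, y -18 to +18. About 100 g.
- seat_bar (a point): On the jig's bed floor (8 mm above the jig's underside): where the origin of tile_bar lies when it is fully down in its pocket, tile axes parallel to these axes (or half a turn round).
- tile_corner: White tile (may be absent), L-shaped corner of three cells, 80 x 80 overall mm. Plate 16 thick; lower 7 mm inset 2 more (1.75 play in pocket). Grip block on the origin, 24 along x, 14 along y, z 16 to 42. Origin: underside, the corner cell: one arm runs to x = +58, the other to y = +58. About 100 g.
- seat_corner (a point): On the jig's bed floor (8 mm above the jig's underside): where the origin of tile_corner lies when it is fully down in its pocket, tile axes parallel to these axes. The tile fits only in this one rotation.
- tile_ell: White tile (may be absent), long L: three cells along x, a fourth beside the -x end on the -y side; 120 x 80 mm. Plate 16 thick; lower 7 mm inset 2 more (1.75 play in pocket). Grip block on the origin, 24 along x, 14 along y, z 16 to 42. Origin: underside, the row's middle cell: row x -58 to +58, y -18 to +18, foot (x -58 to -22) on to y = -58. About 130 g.
- seat_ell (a point): On the jig's bed floor (8 mm above the jig's underside): where the origin of tile_ell lies when it is fully down in its pocket, tile axes parallel to these axes. The tile fits only in this one rotation.
- tile_short: White tile (may be absent), short straight tile of two cells along its y axis, 80 x 40 (the same after a half turn) mm. Plate 16 thick; lower 7 mm inset 2 more (1.75 play in pocket). Grip block on the origin, 24 along x, 14 along y, z 16 to 42. Origin: underside, centre of the plate: y -38 to +38, x -18 to +18. About 70 g.
- seat_short (a point): On the jig's bed floor (8 mm above the jig's underside): where the origin of tile_short lies when it is fully down in its pocket, tile axes parallel to these axes (or half a turn round).
- keeper (a joint): Steel keeper bar, hinged about a vertical axis at the jig's far right corner; 0 = shut over the bed's right edge (end stop), grows as it swings out to the right, to 1.05 rad. Stays where left (friction 0.12 N m). Bar 28 wide, z 27-37, 3 mm above flush tiles. The lug at its free end, 195 mm from the hinge, enters the fork; 14 mm hole.
- keeper_hinge (a point): On the hinge axis, at the underside of the keeper bar (27 mm above the jig's underside).
- keeper_knob (a point): Centre of the top of the black upright knob on the keeper bar: 16 mm diameter, 34 mm tall above the bar (z 37-71), 125 mm from the hinge.
- lug_hole (a point): Centre of the lug hole, at the top of the lug (z 37).
- pin: Loose steel clevis pin, upright: shank 10 mm diameter, 34 long with a 5 mm tapered tip; head 22 mm diameter and 22 tall on top (34 to 56 mm above the tip). Origin: centre of the tip. 70 g. Starts in the parking block, its head resting on the block.
- pin_home (a point): At the fork, on the jig's near right corner (jaws z 0-25 and 39-45, open to the right): where the pin's tip lies when pushed home, head on the upper jaw, whose top is 34 mm above this point; vertical 14 mm holes. With the keeper shut the lug hole is in line.
- pin_park (a point): Where the pin's tip lies in the 32 x 32 x 45 mm parking block on the jig's near side, towards the left (block top is 34 mm above, 14 mm hole).
- jar_a: Bystander: filled glass jar with a black lid, 48 mm diameter, 55 tall, origin underside.
- jar_b: Bystander: a second such jar.
- squeeze: Bystander: grey squeeze bottle, 68 mm diameter, 190 tall, origin underside.
Things that resemble listed ones, but are neither listed nor needed, are in the scene too. What is shaped like the tile_bar but green is not meant.

How it is judged:
By the outcome, as a careful person would: the job done as asked, in the order asked, and still so for the second after the job is handed in, with the robot touching nothing.
Of tile_tee, tile_bar, tile_corner, tile_ell, tile_short only 3 to 5 are there at a start; the rules pass over those that are not, and their reading is None.
At some moment in a run one of tile_tee, tile_bar, tile_corner, tile_ell, tile_short may be knocked a few centimetres aside while the robot is not near it.
It also fails if it takes over 210 s, if anything falls off the work surface, if the arm or the gripper's body presses on something with over 40 N, if the wrist force passes 120 N, or if a joint passes its speed limit or range.

## Working session

There is one attempt and no reset: what is moved stays moved. The work goes in short steps, Python scripts to look and compute and a shell command to move; the robot and the scene stay as the last step left them, time stands still between calls to the robot, and variables do not carry over. Pictures are saved under pics/ and viewed, about 12 in all and at most 16, crops included, and the job is handed in when it is done.

```bash
ls; mkdir -p pics; cat > h.py <<'E'
from plant import r
import numpy as np, cv2, json
from scipy.spatial.transform import Rotation as R
def snap(cam):
    st=r.get_state(); s=r.snapshot(cam)
    if 'origin' in s: o=np.array(s['origin']); M=np.array(s['rotation'])
    else:
        T=np.array(s['T_tool_cam']); Rt=R.from_quat(st['eef_rot']).as_matrix()
        o=np.array(st['tool_pos'])+Rt@T[:3,3]; M=Rt@T[:3,:3]
    if M.shape!=(3,3): M=R.from_quat(M).as_matrix()
    K=np.array([[s['fx'],0,s['cx']],[0,s['fy'],s['cy']],[0,0,1]]); s.update(o=o,M=M,K=K,d=np.array(s['dist_coeffs'],float)); return s
def px2w(s,uv,z):
    p=cv2.undistortPoints(np.array(uv,float).reshape(-1,1,2),s['K'],s['d']).reshape(-1,2)
    d=np.c_[p[:,0],-p[:,1],-np.ones(len(p))]@s['M'].T
    return s['o']+d*((z-s['o'][2])/d[:,2])[:,None]
def w2px(s,P):
    c=(np.atleast_2d(P)-s['o'])@s['M']; c=c*[1,-1,-1]
    return cv2.projectPoints(c,np.zeros(3),np.zeros(3),s['K'],s['d'])[0].reshape(-1,2)
def save(s,n): cv2.imwrite('pics/'+n,s['img'][:,:,::-1])
E
python3 - <<'E'
from h import *
print(r.get_state())
ims=[]
for c in ['top','scene']:
    s=snap(c); save(s,c+'0.png'); print(c,s['o'],s['M'].round(3).tolist(),s['K'].tolist(),s['d'])
    for l,z in [('tile_tee',0),('tile_bar',0),('tile_corner',0),('tile_ell',0),('tile_short',0),('jig',0),('seat_tee',.008),('seat_bar',.008),('seat_corner',.008),('seat_ell',.008),('seat_short',.008),('keeper_hinge',.027),('keeper_knob',.071),('lug_hole',.037),('pin',.011),('pin_home',.011),('pin_park',.011),('jar_a',0),('squeeze',0)]:
        for q in r.spot_point(l,c)[:3]:
            a,b=q['location']; print(l,round(q['confidence'],2),round(b),round(a),px2w(s,[b,a],z).round(4)[0][:2])
E
```

```text
pics
{'clock': 0.0, 'q': array([ 1.31577472,  0.68999608, -0.19450512,  1.56632988,  0.15731041,
        0.90250104, -0.21509152]), 'qd': array([ 0.0011804 ,  0.00016013, -0.00093718,  0.00129263,  0.00190837,
       -0.00100685,  0.00049987]), 'joint_torque': array([-5.60517503e-05, -5.27554643e+01, -1.26687616e+00, -1.53424072e+01,
       -5.26541204e-02,  6.41827777e-03,  1.49505950e-04]), 'tool_pos': array([ 0.17778046, -0.59852651,  0.23790604]), 'eef_rot': array([ 9.89583917e-01,  1.43954239e-01, -2.04369709e-04, -8.98090605e-04]), 'contact_force': array([-0.5383651 ,  0.31263826,  0.66140922]), 'moment': array([0.00338565, 0.04730555, 0.02380002]), 'opening': 1.0013298097874754}
top [ 0.29170798 -0.02471083  1.34746439] [[-0.021, 0.982, -0.188], [-1.0, -0.02, 0.006], [0.002, 0.189, 0.982]] [[475.7774859001181, 0.0, 250.24590820938695], [0.0, 475.7774859001181, 192.5415057034449], [0.0, 0.0, 1.0]] [-0.08209928  0.          0.          0.          0.        ]
tile_tee 0.74 109 208 [0.5137 0.3761]
tile_tee 0.36 245 220 [ 0.4714 -0.0177]
tile_bar 0.76 181 230 [0.4462 0.1659]
tile_
[... 1927 characters left out ...]
0.93 235 196 [ 0.5333 -0.079 ]
seat_ell 0.8 257 211 [ 0.5641 -0.0013]
seat_ell 0.52 115 195 [ 0.6262 -0.433 ]
seat_ell 0.5 400 286 [0.6811 0.4159]
seat_short 0.78 230 189 [ 0.51   -0.1029]
keeper_hinge 0.75 196 219 [ 0.6483 -0.1625]
keeper_hinge 0.21 264 188 [ 0.4933 -0.001 ]
keeper_knob 0.56 168 148 [ 0.4572 -0.3185]
lug_hole 0.76 218 166 [ 0.4592 -0.1574]
lug_hole 0.73 116 193 [ 0.6309 -0.4176]
lug_hole 0.4 231 187 [ 0.5215 -0.0952]
pin 0.37 262 184 [ 0.4696 -0.0127]
pin_home 0.8 227 173 [ 0.4591 -0.1299]
pin_park 0.82 262 186 [ 0.4752 -0.0106]
pin_park 0.64 170 147 [ 0.4076 -0.346 ]
jar_a 0.98 401 283 [0.6681 0.4197]
jar_a 0.52 113 195 [ 0.6238 -0.446 ]
squeeze 0.6 317 187 [0.4287 0.1545]
```

View pics/top0.png

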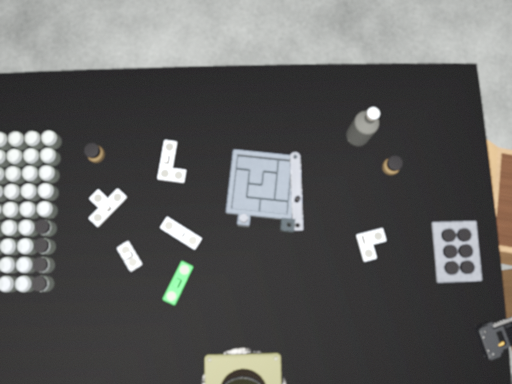

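View pics/scene0.png

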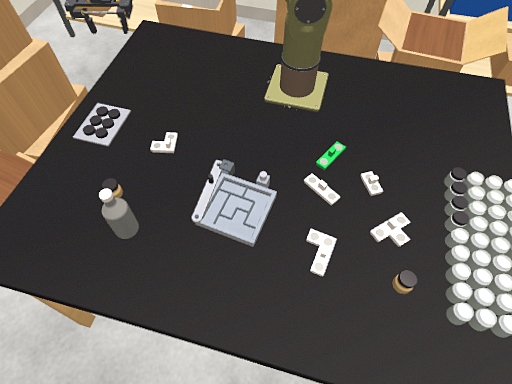

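The pictures show all five white tiles: tee (108,207), ell (171,160), bar (181,232), short (129,256) and corner (371,244). The green bar at (178,282) is the decoy. The jig is around (262,188), with the keeper slightly open and its lug at (298,228). Next I fit silhouettes.

```bash
cat > fit.py <<'E'
from h import *
from scipy.optimize import minimize
B=lambda x0,x1,y0,y1,z0=0,z1=16:(x0,x1,y0,y1,z0,z1)
G=B(-12,12,-7,7,16,42)
TILES=dict(tee=[B(-18,18,-58,58,7),B(-58,18,-18,18,7),G],bar=[B(-58,58,-18,18,7),G],corner=[B(-18,58,-18,18,7),B(-18,18,-18,58,7),G],
 ell=[B(-58,58,-18,18,7),B(-58,-22,-58,18,7),G],short=[B(-18,18,-38,38,7),G])
SEAT=dict(tee=(60,20),bar=(20,-60),corner=(-20,-20),ell=(-20,60),short=(-60,-40))
def render(s,boxes,p,shape,z0=0):
    m=np.zeros(shape,np.uint8); c,sn=np.cos(p[2]),np.sin(p[2])
    for b in boxes:
        P=np.array([[x,y,z] for x in b[:2] for y in b[2:4] for z in b[4:]],float)/1000
        W=np.c_[p[0]+c*P[:,0]-sn*P[:,1],p[1]+sn*P[:,0]+c*P[:,1],P[:,2]+z0]
        h=cv2.convexHull(w2px(s,W).astype(np.float32)).reshape(-1,2)
        cv2.fillConvexPoly(m,np.round(h*256).astype(np.int32),255,cv2.LINE_AA,8)
    return m/255.
def mask(s,p,rad=.1,lo=40,hi=150,z=.01):
    g=s['img'].astype(float).min(2); m=np.clip((g-lo)/(hi-lo),0,1)
    c=w2px(s,[p[0],p[1],z])[0]; R_=np.linalg.norm(w2px(s,[p[0]+rad,p[1],z])[0]-c)
    b=(m>.5).astype(np.uint8); n,lab=cv2.connectedComponents(b)
    yy,xx=np.indices(b.shape); near=(xx-c[0])**2+(yy-c[1])**2<(R_*.4)**2
    cnt=np.bincount(lab[near],minlength=n); cnt[0]=0; k=(lab==cnt.argmax()).astype(np.uint8)
    cs,_=cv2.findContours(k,cv2.RETR_EXTERNAL,cv2.CHAIN_APPROX_NONE); f=np.zeros_like(b); cv2.drawContours(f,cs,-1,1,-1)
    inner=cv2.erode(f,np.ones((3,3)))
    return np.where(inner>0,1,m*cv2.dilate(f,np.ones((3,3))))
def fit(s,name,p0,yaws=None,**k):
    M=mask(s,p0,**k); best=None
    f=lambda q:np.abs(render(s,TILES[name],[q[0]/1e3,q[1]/1e3,q[2]/100],M.shape)-M).sum()/M.sum()
    for y in (np.arange(0,6.28,.2618) if yaws is None else yaws):
        v=f([p0[0]*1e3,p0[1]*1e3,y*100])
        best=min(best or (9,0),(v,y))
    q=[p0[0]*1e3,p0[1]*1e3,best[1]*100]
    for st in (12,4,1.5):
        r_=minimize(f,q,method='Nelder-Mead',options=dict(initial_simplex=np.array([q]+[list(np.array(q)+st*e) for e in np.eye(3)]),xatol=.02,fatol=1e-5)); q=r_.x
    return np.array([q[0]/1e3,q[1]/1e3,(q[2]/100+np.pi)%(2*np.pi)-np.pi]),r_.fun
E
python3 - <<'E'
from fit import *
I=dict(tee=(.512,.377),bar=(.44,.166),corner=(.408,-.35),ell=(.655,.197),short=(.380,.315))
for c in ['top','scene']:
    s=snap(c)
    for n,p in I.items(): 
        q,e=fit(s,n,p); print(c,n,q.round(4),round(e,3))
s=snap('top')
cv2.imwrite('pics/jig0.png',cv2.resize(s['img'][135:245,205:325,::-1],None,fx=6,fy=5.4,interpolation=cv2.INTER_CUBIC))
E
```

```text
top tee [ 0.5129  0.3764 -2.3352] 0.129
top bar [0.4366 0.1654 1.0392] 0.162
top corner [ 0.4075 -0.3523 -2.9248] 0.136
top ell [ 0.6503  0.2058 -0.1504] 0.114
top short [0.3736 0.3098 2.0771] 0.175
scene tee [ 0.5141  0.3771 -2.3364] 0.045
scene bar [0.4368 0.1667 0.9967] 0.045
scene corner [ 0.4065 -0.3498 -2.8931] 0.055
scene ell [ 0.6493  0.2085 -0.1557] 0.04
scene short [0.3751 0.3124 2.1138] 0.062
```

View pics/jig0.png

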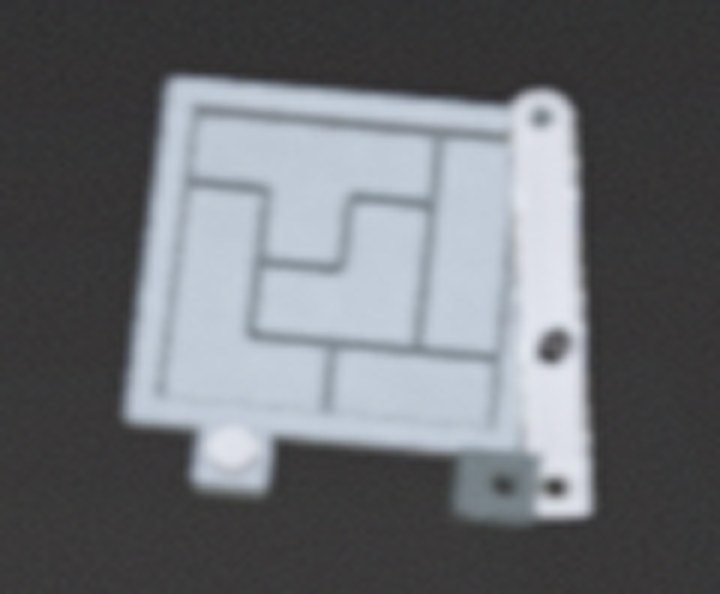

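```bash
cat >> h.py <<'E'
def plan(x,y,z,psi=None,cur=None):
    """twist units then translation units (40 mm) in tool axes after twisting; from measured pose"""
    st=r.get_state(); p=np.array(st['tool_pos']); Rt=R.from_quat(st['eef_rot']).as_matrix()
    c=np.arctan2(Rt[1,0],Rt[0,0]); tw=0
    if psi is not None:
        d=(psi-c+np.pi)%(2*np.pi)-np.pi; tw=-d/np.radians(6); Rt=Rt@R.from_euler('z',-d).as_matrix()
    u=Rt.T@(np.array([x,y,z])-p)/.04
    print('now',p.round(4),'psi',round(c,3),'q7',round(st['q'][6],2),'| twist',round(tw,2),'trans',u.round(2),'norm',round(np.linalg.norm(u),1))
E
python3 - <<'E'
from fit import *
s=snap('top')
f=lambda u,v:[205+u/6,135+v/5.4]
P=px2w(s,[f(165,77),f(127,422),f(450,455),f(520,103)],.024);print('corners',P.round(4).tolist())
d1=P[0]-P[1];d2=P[0]-P[3];print('yaw',np.arctan2(d1[1],d1[0]),'left edge len',np.linalg.norm(d1),'yaw from y',np.arctan2(-d2[0],d2[1]))
for n,u,z in [('hinge',(540,117),.037),('knob',(551,346),.06),('lug',(555,487),.037),('pinhome',(503,485),.045),('pinhead',(232,450),.067),]: print(n,px2w(s,[f(*u)],z)[0].round(4))
plan(.52,-.157,.20,-.1)
E
```

```text
corners [[0.6739, 0.0152, 0.024], [0.4882, 0.0356, 0.024], [0.4677, -0.1151, 0.024], [0.6561, -0.155, 0.024]]
yaw -0.10943968885742161 left edge len 0.18684115178367264 yaw from y -0.10435520575420186
hinge [ 0.6447 -0.1629  0.037 ]
knob [ 0.5179 -0.1608  0.06  ]
lug [ 0.4484 -0.1622  0.037 ]
pinhome [ 0.449  -0.1375  0.045 ]
pinhead [ 0.4666 -0.0137  0.067 ]
now [ 0.178  -0.5991  0.2388] psi 0.289 q7 -0.22 | twist 3.71 trans [  7.4  -11.85   0.97] norm 14.0
```

```bash
python3 -m jog '[{"translation":[0,0,0],"twist":0.93,"claw":100},{"translation":[0,0,0],"twist":0.93,"claw":100},{"translation":[0,0,0],"twist":0.93,"claw":100},{"translation":[0,0,0],"twist":0.92,"claw":60},{"translation":[0.46,-0.74,0],"twist":0,"claw":60},{"translation":[0.46,-0.74,0],"twist":0,"claw":60},{"translation":[0.46,-0.74,0],"twist":0,"claw":60},{"translation":[0.46,-0.74,0],"twist":0,"claw":60},{"translation":[0.46,-0.74,0],"twist":0,"claw":60},{"translation":[0.46,-0.74,0],"twist":0,"claw":60},{"translation":[0.46,-0.74,0],"twist":0,"claw":60},{"translation":[0.46,-0.74,0],"twist":0,"claw":60},{"translation":[0.46,-0.74,0],"twist":0,"claw":60},{"translation":[0.46,-0.74,0],"twist":0,"claw":60},{"translation":[0.46,-0.74,0],"twist":0,"claw":60},{"translation":[0.46,-0.74,0],"twist":0,"claw":60},{"translation":[0.46,-0.74,0],"twist":0,"claw":60},{"translation":[0.46,-0.74,0],"twist":0,"claw":60},{"translation":[0.46,-0.74,0],"twist":0,"claw":60},{"translation":[0.46,-0.74,0],"twist":0,"claw":60}]' 10
python3 - <<'E'
from fit import *
plan(.519,-.159,.05,-.107)
s=snap('wrist');save(s,'w1.png');print(s['o'],s['M'].round(2),s['K'],s['d'],s['T_tool_cam'])
for l,z in [('keeper_knob',.071),('keeper_hinge',.037),('lug_hole',.037),('pin_home',.011)]:
  for q in r.spot_point(l,'wrist')[:2]:
    a,b=q['location'];print(l,q['confidence'],b,a,px2w(s,[b,a],z)[0])
E
```

```text
clock: 3.87
tool_pos: [0.5191, -0.1556, 0.2389]
eef_rot: [0.999, -0.05, 0.0, 0.0]
contact_force: [0.3, -0.4, 0.4]
opening: 0.599
now [ 0.5191 -0.1556  0.2389] psi -0.099 q7 -1.48 | twist 0.07 trans [0.01 0.08 4.72] norm 4.7
[ 0.58864717 -0.16275455  0.3854136 ] [[-0.1   0.96  0.27]
 [-1.   -0.1  -0.03]
 [ 0.   -0.28  0.96]] [[313.33428069   0.         249.43344872]
 [  0.         313.33428069 191.63235381]
 [  0.           0.           1.        ]] [-0.01010866  0.          0.          0.          0.        ] [[-3.52847207e-04  9.61005285e-01  2.76529778e-01  7.00092896e-02]
 [ 9.99999802e-01  4.83140579e-04 -4.03043440e-04  2.14122972e-04]
 [-5.20929633e-04  2.76529581e-01 -9.61005265e-01 -1.46473611e-01]
 [ 0.00000000e+00  0.00000000e+00  0.00000000e+00  1.00000000e+00]]
keeper_knob 0.55 255.0 172.0 [ 0.5190139  -0.16171968  0.071     ]
keeper_hinge 0.85 242.8 49.1 [ 0.64095965 -0.16138644  0.037     ]
keeper_hinge 0.48 187.8 143.0 [ 0.55162579 -0.09063383  0.037     ]
lug_hole 0.8 258.9 224.7 [ 0.44703583 -0.16014595  0.037     ]
pin_home 0.66 239.2 217.2 [ 0.44918064 -0.1359302   0.011     ]
```

View pics/w1.png

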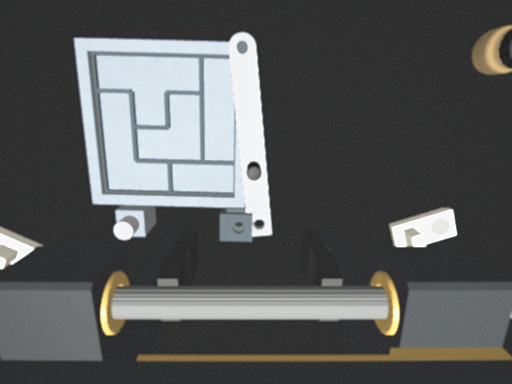

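```bash
python3 -m jog '[{"translation":[0,0.15,0.94],"twist":0,"claw":60},{"translation":[0,0,0.94],"twist":0,"claw":60},{"translation":[0,0,0.94],"twist":0,"claw":60},{"translation":[0,0,0.94],"twist":0,"claw":60},{"translation":[0,0,0.94],"twist":0,"claw":60},{"translation":[0,0,0],"twist":0,"claw":26},{"translation":[0,0,0],"twist":0,"claw":26},{"translation":[0,0,0],"twist":0,"claw":26},{"translation":[0.08,0.46,0],"twist":0,"claw":26},{"translation":[0.15,0.44,0],"twist":0,"claw":26},{"translation":[0.21,0.42,0],"twist":0,"claw":26},{"translation":[0.27,0.38,0],"twist":0,"claw":26},{"translation":[0.33,0.33,0],"twist":0,"claw":26},{"translation":[0.37,0.28,0],"twist":0,"claw":26},{"translation":[0,0,0],"twist":0,"claw":26},{"translation":[0,0,0],"twist":0,"claw":50},{"translation":[0,0,0],"twist":0,"claw":50},{"translation":[0,0,-1],"twist":0,"claw":50},{"translation":[0,0,-1],"twist":0,"claw":50},{"translation":[-0.3,0,-1],"twist":0,"claw":50}]' 10
python3 - <<'E'
from fit import *
s=snap('scene');save(s,'s1.png')
plan(.4075,-.352,.2,-2.91);plan(.4075,-.352,.2,-2.91+np.pi)
s=snap('wrist')
for l,z in [('keeper_knob',.071),('lug_hole',.037)]:
  for q in r.spot_point(l,'wrist')[:2]:
    a,b=q['location'];print(l,q['confidence'],b,a,px2w(s,[b,a],z)[0])
E
```

```text
clock: 5.78
tool_pos: [0.5538, -0.2587, 0.1725]
eef_rot: [0.999, -0.049, 0.001, 0.0]
contact_force: [1.6, 0.2, 0.6]
opening: 0.499
now [ 0.5541 -0.261   0.1805] psi -0.1 q7 -1.36 | twist 26.83 trans [ 4.08 -1.38 -0.51] norm 4.3
now [ 0.5541 -0.261   0.1805] psi -0.1 q7 -1.36 | twist -3.17 trans [-4.08  1.38 -0.51] norm 4.3
keeper_knob 0.88 245.0 173.6 [ 0.56750216 -0.25943614  0.071     ]
lug_hole 0.97 308.2 206.5 [ 0.52135822 -0.31637519  0.037     ]
```

```bash
cat >> fit.py <<'E'
RIB=[((80,-40),(-40,-40)),((-40,-40),(-40,40)),((-40,40),(40,40)),((40,40),(40,80)),((40,40),(0,40)),((0,40),(0,0)),((0,0),(40,0)),((40,0),(40,-40)),((-40,-40),(-40,-80)),((-40,0),(-80,0))]
def jigfit(s,p0):
    g=cv2.GaussianBlur(s['img'],(0,0),.7).astype(np.float32).mean(2); A=[];N=[]
    for a,b in RIB:
        a,b=np.array(a,float),np.array(b,float); L=np.linalg.norm(b-a); n=np.array([-(b-a)[1],(b-a)[0]])/L
        for t in np.arange(5,L-4,1.): A.append(a+(b-a)*t/L);N.append(n)
    A=np.array(A);N=np.array(N)
    def smp(P,q):
        c,sn=np.cos(q[2]/100),np.sin(q[2]/100); W=np.c_[q[0]+c*P[:,0]-sn*P[:,1],q[1]+sn*P[:,0]+c*P[:,1],np.full(len(P),14.)]/1e3
        u=w2px(s,W).astype(np.float32); return cv2.remap(g,u[None,:,0],u[None,:,1],cv2.INTER_LINEAR)[0]
    f=lambda q:(smp(A,q)-.5*smp(A+6*N,q)-.5*smp(A-6*N,q)).mean()
    q=[p0[0]*1e3,p0[1]*1e3,p0[2]*100]
    b=min((f([q[0]+i,q[1]+j,q[2]]),q[0]+i,q[1]+j,q[2]) for i in range(-10,11,2) for j in range(-10,11,2)); q=list(b[1:])
    for st in (2,.8):
        r_=minimize(f,q,method='Nelder-Mead',options=dict(initial_simplex=np.array([q]+[list(np.array(q)+st*e) for e in np.eye(3)]),xatol=.01,fatol=1e-3)); q=r_.x
    return np.array([q[0]/1e3,q[1]/1e3,q[2]/100]),r_.fun
E
python3 -m jog '[{"translation":[-0.2,-0.78,-0.2],"twist":0,"claw":50},{"translation":[-0.2,-0.78,-0.2],"twist":0,"claw":50},{"translation":[-0.2,-0.78,-0.2],"twist":0,"claw":50},{"translation":[-0.2,-0.78,-0.2],"twist":0,"claw":50},{"translation":[-0.2,-0.78,-0.2],"twist":0,"claw":50},{"translation":[-0.2,-0.78,-0.2],"twist":0,"claw":50},{"translation":[0,0,0],"twist":0,"claw":50},{"translation":[0,0,0],"twist":0,"claw":50}]'
python3 - <<'E'
from fit import *
for c in ('wrist','wrist','top','scene'):
    s=snap(c);print(c,*jigfit(s,(.5726,-.0664,-.107)))
    if c=='wrist': save(s,'w2.png')
plan(.54,-.07,.22,-.107)
E
python3 -m jog '[{"translation":[0,0,0],"twist":-1,"claw":50},{"translation":[0,0,0],"twist":-1,"claw":50},{"translation":[0,0,0],"twist":-1,"claw":50},{"translation":[0,0,0],"twist":-1,"claw":50},{"translation":[0,0,0],"twist":-1,"claw":50},{"translation":[0,0,0],"twist":-1,"claw":50},{"translation":[0,0,0],"twist":-1,"claw":50},{"translation":[0,0,0],"twist":-1,"claw":50},{"translation":[0,0,0],"twist":-1,"claw":50},{"translation":[0,0,0],"twist":-1,"claw":50},{"translation":[0,0,0],"twist":-1,"claw":50},{"translation":[0,0,0],"twist":-1,"claw":50},{"translation":[0,0,0],"twist":-1,"claw":50},{"translation":[0,0,0],"twist":-1,"claw":50},{"translation":[0,0,0],"twist":-1,"claw":50}]'
python3 -m jog '[{"translation":[0,0,0],"twist":-1,"claw":50},{"translation":[0,0,0],"twist":-1,"claw":50},{"translation":[0,0,0],"twist":-1,"claw":50},{"translation":[0,0,0],"twist":-1,"claw":50},{"translation":[0,0,0],"twist":-1,"claw":50},{"translation":[0,0,0],"twist":-1,"claw":50},{"translation":[0,0,0],"twist":-1,"claw":50},{"translation":[0,0,0],"twist":-1,"claw":50},{"translation":[0,0,0],"twist":-1,"claw":50},{"translation":[0,0,0],"twist":-1,"claw":50},{"translation":[0,0,0],"twist":-1,"claw":50},{"translation":[0,0,0],"twist":-1,"claw":50},{"translation":[0,0,0],"twist":-1,"claw":50},{"translation":[0,0,0],"twist":-1,"claw":50},{"translation":[0,0,0],"twist":-1,"claw":50},{"translation":[0,0,0],"twist":0,"claw":50},{"translation":[0,0,0],"twist":0,"claw":50}]'
python3 - <<'E'
from fit import *
for c in ('wrist','wrist','top'):
    s=snap(c);print(c,*jigfit(s,(.5726,-.0664,-.107)))
save(snap('wrist'),'w3.png')
plan(.4075,-.352,.2,.2316)
E
```

```text
clock: 6.65
tool_pos: [0.5226, -0.0658, 0.2179]
eef_rot: [0.999, -0.047, -0.001, -0.0]
contact_force: [-0.6, -0.5, 0.2]
opening: 0.501
wrist [ 0.56962797 -0.064602   -0.12316613] -92.99565887451172
wrist [ 0.56961889 -0.06464465 -0.12285646] -93.17327117919922
top [ 0.57639771 -0.06130132 -0.13443505] -3.740577220916748
scene [ 0.57332743 -0.0634262  -0.12793433] -59.3310661315918
now [ 0.5229 -0.0701  0.2178] psi -0.102 q7 -1.65 | twist 0.05 trans [ 0.43 -0.05 -0.05] norm 0.4
clock: 8.1
tool_pos: [0.5231, -0.0702, 0.218]
eef_rot: [0.741, 0.672, -0.0, -0.0]
contact_force: [0.3, -0.2, -0.1]
opening: 0.498
clock: 9.52
tool_pos: [0.5231, -0.0698, 0.2179]
eef_rot: [0.052, 0.999, 0.0, -0.001]
contact_force: [-0.1, -0.2, -0.7]
opening: 0.5
wrist [ 0.56803085 -0.06472715 -0.12682127] -85.56944274902344
wrist [ 0.5680449  -0.06461367 -0.12728512] -86.2091064453125
top [ 0.57056247 -0.06483726 -0.12113833] -11.755443572998047
now [ 0.5233 -0.0688  0.2185] psi 3.04 q7 0.77 | twist 26.82 trans [-4.44  6.23  0.47] norm 7.7
```

```bash
cat > tl.py <<'E'
import sys
from fit import *
# python3 tl.py NAME x y yaw : wrist fit of tile below, plan to grasp with current half-turn choice
n=sys.argv[1]; p=[float(v) for v in sys.argv[2:5]]
s=snap('wrist'); q,e=fit(s,n,p[:2],yaws=[p[2]+d for d in (-.3,-.2,-.1,0,.1,.2,.3)])
print(n,q.round(4),'err',round(e,3))
Rt=R.from_quat(r.get_state()['eef_rot']).as_matrix(); c=np.arctan2(Rt[1,0],Rt[0,0])
psi=min([q[2],q[2]+np.pi],key=lambda a:abs(np.angle(np.exp(1j*(a-c)))))
plan(q[0],q[1],.020,psi)
o=s['img'].copy(); m=(render(s,TILES[n],q,o.shape[:2])>.5).astype(np.uint8)
cv2.drawContours(o,cv2.findContours(m,0,2)[0],-1,(255,0,0),1); cv2.imwrite('pics/t_%s.png'%n,o[:,:,::-1])
E
python3 -m jog '[{"translation":[0,0,0],"twist":-0.8,"claw":50},{"translation":[0,0,0],"twist":-0.8,"claw":50},{"translation":[0,0,0],"twist":-0.8,"claw":50},{"translation":[0,0,0],"twist":-0.75,"claw":50},{"translation":[0.49,-0.69,0],"twist":0,"claw":50},{"translation":[0.49,-0.69,0],"twist":0,"claw":50},{"translation":[0.49,-0.69,0],"twist":0,"claw":50},{"translation":[0.49,-0.69,0],"twist":0,"claw":50},{"translation":[0.49,-0.69,0],"twist":0,"claw":50},{"translation":[0.49,-0.69,0],"twist":0,"claw":50},{"translation":[0.49,-0.69,0],"twist":0,"claw":50},{"translation":[0.49,-0.69,0],"twist":0,"claw":50},{"translation":[0.49,-0.69,0],"twist":0,"claw":50},{"translation":[0,0,0],"twist":0,"claw":50},{"translation":[0,0,0],"twist":0,"claw":50}]'
python3 tl.py corner .4075 -.352 -2.91
```

```text
clock: 10.97
tool_pos: [0.407, -0.3525, 0.2182]
eef_rot: [-0.112, 0.994, -0.0, -0.0]
contact_force: [-0.4, 0.1, -0.3]
opening: 0.496
corner [ 0.4056 -0.3496 -2.9176] err 0.04
now [ 0.4082 -0.3507  0.2186] psi -2.914 q7 1.61 | twist 0.04 trans [0.06 0.04 4.97] norm 5.0
```

View pics/t_corner.png

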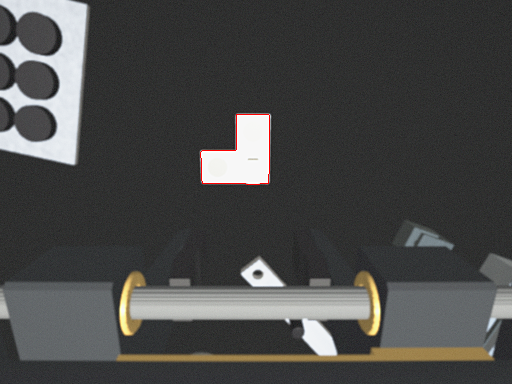

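```bash
python3 -m jog '[{"translation":[0.06,0.04,0.9],"twist":0,"claw":40},{"translation":[0,0,0.9],"twist":0,"claw":40},{"translation":[0,0,0.9],"twist":0,"claw":40},{"translation":[0,0,0.9],"twist":0,"claw":40},{"translation":[0,0,0.7],"twist":0,"claw":40},{"translation":[0,0,0.6],"twist":0,"claw":40},{"translation":[0,0,0],"twist":0,"claw":40}]' 30
python3 - <<'E'
from h import *
r.snapshot('wrist');plan(.4075,-.35,.02)
r.snapshot('wrist');plan(.4075,-.35,.02)
E
python3 -m jog '[{"translation":[0,0,0],"twist":0,"claw":0},{"translation":[0,0,0],"twist":0,"claw":0},{"translation":[0,0,0],"twist":0,"claw":0},{"translation":[0,0,0],"twist":0,"claw":0},{"translation":[0,0,0],"twist":0,"claw":0}]' 30
python3 - <<'E'
from h import *
ps=[]
for i in range(6):
  st=r.get_state();ps.append([*st['tool_pos'],*st['contact_force'],st['opening']]);r.snapshot('wrist')
print(np.array(ps).round(4))
E
```

```text
clock: 11.6
tool_pos: [0.4043, -0.3467, 0.0191]
eef_rot: [-0.116, 0.993, 0.002, -0.002]
contact_force: [-0.3, -0.5, -0.0]
opening: 0.397
now [ 0.4055 -0.3473  0.0214] psi -2.909 q7 1.3 | twist 0 trans [-0.03 -0.08  0.04] norm 0.1
now [ 0.4066 -0.3479  0.023 ] psi -2.909 q7 1.3 | twist 0 trans [-0.01 -0.06  0.08] norm 0.1
clock: 12.12
tool_pos: [0.4064, -0.3499, 0.024]
eef_rot: [-0.115, 0.993, -0.001, 0.001]
contact_force: [-0.5, 0.4, 7.1]
opening: 0.157
[[ 0.4064 -0.3499  0.024  -0.4581  0.3599  7.0678  0.1566]
 [ 0.4063 -0.3499  0.024  -0.9422  0.2443  7.6398  0.1583]
 [ 0.4064 -0.3499  0.0241 -0.3969  0.4215  7.399   0.1561]
 [ 0.4063 -0.3499  0.024  -0.8572 -0.2788  7.4988  0.1585]
 [ 0.4064 -0.3499  0.0241 -1.4576 -0.8936  7.9127  0.1554]
 [ 0.4064 -0.3499  0.024  -0.7882 -0.0185  7.6183  0.1576]]
```

```bash
cat > pl.py <<'E'
import sys
from fit import *
# python3 pl.py NAME tx_mm z : plan to seat; tx = TCP minus tile origin along tool x (measured at grasp); uses wrist-measured jig for present orientation
n=sys.argv[1]; tx=float(sys.argv[2])/1e3; z=float(sys.argv[3])
r.snapshot('wrist'); Rt=R.from_quat(r.get_state()['eef_rot']).as_matrix(); c=np.arctan2(Rt[1,0],Rt[0,0])
J=np.array([.5696,-.0646]) if abs(c)<1.5 else np.array([.5680,-.0647]); yaw=-.125
psi=yaw if abs(c)<1.5 else yaw+np.pi
a,b=np.array(SEAT[n])/1e3; cs,sn=np.cos(yaw),np.sin(yaw)
S=J+[cs*a-sn*b,sn*a+cs*b]
plan(S[0]+tx*np.cos(psi),S[1]+tx*np.sin(psi),z,psi); print(r.get_state()['contact_force'],r.get_state()['opening'],r.get_state()['clock'])
E
python3 -m jog '[{"translation":[0,0,-0.7],"twist":0,"claw":0},{"translation":[0,0,-1],"twist":0,"claw":0},{"translation":[0,0,-1],"twist":0,"claw":0},{"translation":[0,0,-1],"twist":0,"claw":0},{"translation":[-0.55,0.64,0],"twist":0,"claw":0},{"translation":[-0.55,0.64,0],"twist":0,"claw":0},{"translation":[-0.55,0.64,0],"twist":0,"claw":0},{"translation":[-0.55,0.64,0],"twist":0,"claw":0},{"translation":[-0.55,0.64,0],"twist":0,"claw":0},{"translation":[-0.55,0.64,0],"twist":0,"claw":0},{"translation":[-0.55,0.64,0],"twist":0,"claw":0},{"translation":[-0.55,0.64,0],"twist":0,"claw":0},{"translation":[-0.55,0.64,0],"twist":0,"claw":0},{"translation":[0,0,0],"twist":1,"claw":0},{"translation":[0,0,0],"twist":1,"claw":0},{"translation":[0,0,0],"twist":1,"claw":0},{"translation":[0,0,0],"twist":1,"claw":0},{"translation":[0,0,0],"twist":1,"claw":0},{"translation":[0,0,0],"twist":1,"claw":0},{"translation":[0,0,0],"twist":1,"claw":0}]' 30
python3 -m jog '[{"translation":[0,0,0],"twist":1,"claw":0},{"translation":[0,0,0],"twist":1,"claw":0},{"translation":[0,0,0],"twist":1,"claw":0},{"translation":[0,0,0],"twist":1,"claw":0},{"translation":[0,0,0],"twist":1,"claw":0},{"translation":[0,0,0],"twist":1,"claw":0},{"translation":[0,0,0],"twist":1,"claw":0},{"translation":[0,0,0],"twist":1,"claw":0},{"translation":[0,0,0],"twist":1,"claw":0},{"translation":[0,0,0],"twist":1,"claw":0},{"translation":[0,0,0],"twist":1,"claw":0},{"translation":[0,0,0],"twist":1,"claw":0},{"translation":[0,0,0],"twist":1,"claw":0},{"translation":[0,0,0],"twist":1,"claw":0},{"translation":[0,0,0],"twist":1,"claw":0},{"translation":[0,0,0],"twist":1,"claw":0},{"translation":[0,0,0],"twist":1,"claw":0},{"translation":[0,0,0],"twist":1,"claw":0},{"translation":[0,0,0],"twist":1,"claw":0},{"translation":[0,0,0],"twist":1,"claw":0}]' 30
python3 -m jog '[{"translation":[0,0,0.5],"twist":1,"claw":0},{"translation":[0,0,0.5],"twist":1,"claw":0},{"translation":[0,0,0.5],"twist":1,"claw":0},{"translation":[0,0,0],"twist":1,"claw":0},{"translation":[0,0,0],"twist":1,"claw":0},{"translation":[0,0,0],"twist":1,"claw":0},{"translation":[0,0,0],"twist":0,"claw":0},{"translation":[0,0,0],"twist":0,"claw":0},{"translation":[0,0,0],"twist":0,"claw":0},{"translation":[0,0,0],"twist":0,"claw":0}]' 30
python3 pl.py corner -0.7 .05
```

```text
clock: 14.08
tool_pos: [0.5455, -0.0801, 0.1709]
eef_rot: [0.251, 0.968, -0.0, 0.0]
contact_force: [-0.7, 1.1, -1.0]
opening: 0.153
clock: 15.75
tool_pos: [0.5455, -0.0798, 0.1709]
eef_rot: [0.964, 0.266, 0.0, -0.0]
contact_force: [-0.2, 0.5, -1.0]
opening: 0.155
clock: 16.58
tool_pos: [0.5458, -0.08, 0.1108]
eef_rot: [0.999, -0.041, 0.0, -0.0]
contact_force: [-0.5, -1.5, -0.1]
opening: 0.158
now [ 0.5458 -0.0801  0.1108] psi -0.083 q7 -1.6 | twist 0.4 trans [0.02 0.04 1.52] norm 1.5
[ 0.59965942  0.64029354 -0.90874552] 0.15670226973958326 16.6333
```

```bash
python3 -m jog '[{"translation":[0.02,0.04,0],"twist":0.4,"claw":0},{"translation":[0,0,0.75],"twist":0,"claw":0},{"translation":[0,0,0.75],"twist":0,"claw":0},{"translation":[0,0,0],"twist":0,"claw":0},{"translation":[0,0,0],"twist":0,"claw":0},{"translation":[0,0,0],"twist":0,"claw":0},{"translation":[0,0,0],"twist":0,"claw":0}]' 30
python3 pl.py corner -0.7 .032
```

```text
clock: 17.22
tool_pos: [0.5477, -0.082, 0.0522]
eef_rot: [0.998, -0.063, 0.001, 0.0]
contact_force: [0.9, -0.2, -0.9]
opening: 0.159
now [ 0.5476 -0.0819  0.0523] psi -0.126 q7 -1.63 | twist -0.01 trans [-0.03  0.    0.51] norm 0.5
[-1.09960999 -0.1094074  -0.38798603] 0.15490693144991313 17.2667
```

```bash
python3 -m jog '[{"translation":[-0.03,0,0.15],"twist":0,"claw":0},{"translation":[0,0,0.15],"twist":0,"claw":0},{"translation":[0,0,0.1],"twist":0,"claw":0},{"translation":[0,0,0.06],"twist":0,"claw":0},{"translation":[0,0,0.05],"twist":0,"claw":0},{"translation":[0,0,0],"twist":0,"claw":0},{"translation":[0,0,0],"twist":0,"claw":0},{"translation":[0,0,0],"twist":0,"claw":0}]' 30
python3 pl.py corner -0.7 .032
python3 -c "
from h import *
s=snap('wrist');save(s,'c1.png')"
```

```text
clock: 17.93
tool_pos: [0.5461, -0.0819, 0.031]
eef_rot: [0.998, -0.063, 0.001, 0.0]
contact_force: [-0.7, -0.9, 6.6]
opening: 0.154
now [ 0.5461 -0.0819  0.031 ] psi -0.126 q7 -1.63 | twist -0.01 trans [ 0.01 -0.   -0.03] norm 0.0
[-0.18524802 -0.50303355  7.37289903] 0.15573052021407094 17.9833
```

View pics/c1.png

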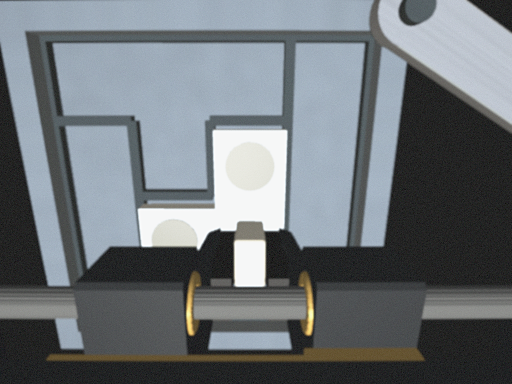

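```bash
python3 -m jog '[{"translation":[0,0,0],"twist":0,"claw":32},{"translation":[0,0,0],"twist":0,"claw":32},{"translation":[0,0,-0.6],"twist":0,"claw":32},{"translation":[0,0,-0.9],"twist":0,"claw":32},{"translation":[0,0,-1],"twist":-1,"claw":40},{"translation":[0,0,-1],"twist":-1,"claw":40},{"translation":[0,0,-1],"twist":-1,"claw":40},{"translation":[0,0,0],"twist":-1,"claw":40},{"translation":[0,0,0],"twist":-1,"claw":40},{"translation":[0,0,0],"twist":-1,"claw":40},{"translation":[0,0,0],"twist":-1,"claw":40},{"translation":[0,0,0],"twist":-1,"claw":40},{"translation":[0,0,0],"twist":-1,"claw":40},{"translation":[0,0,0],"twist":-1,"claw":40},{"translation":[0,0,0],"twist":-0.95,"claw":40}]' 30
python3 -m jog '[{"translation":[0.48,-0.69,0],"twist":0,"claw":40},{"translation":[0.48,-0.69,0],"twist":0,"claw":40},{"translation":[0.48,-0.69,0],"twist":0,"claw":40},{"translation":[0.48,-0.69,0],"twist":0,"claw":40},{"translation":[0.48,-0.69,0],"twist":0,"claw":40},{"translation":[0.48,-0.69,0],"twist":0,"claw":40},{"translation":[0.48,-0.69,0],"twist":0,"claw":40},{"translation":[0.48,-0.69,0],"twist":0,"claw":40},{"translation":[0,0,0],"twist":0,"claw":40},{"translation":[0,0,0],"twist":0,"claw":40},{"translation":[0,0,0],"twist":0,"claw":40},{"translation":[0,0,0],"twist":0,"claw":40}]' 30
python3 tl.py bar .437 .166 1.02
```

```text
clock: 19.28
tool_pos: [0.5449, -0.0816, 0.2098]
eef_rot: [0.871, 0.491, -0.0, -0.0]
contact_force: [0.7, 0.7, -0.0]
opening: 0.398
clock: 20.28
tool_pos: [0.4377, 0.1632, 0.21]
eef_rot: [0.873, 0.487, -0.0, 0.0]
contact_force: [-0.2, -0.2, 0.6]
opening: 0.403
bar [0.4346 0.1673 0.9984] err 0.027
now [0.4378 0.1632 0.21  ] psi 1.018 q7 -1.31 | twist 0.19 trans [ 0.05 -0.12  4.75] norm 4.8
```

```bash
cat > gx.py <<'E'
import sys
from h import *
x,y=map(float,sys.argv[1:3]); st=r.get_state(); Rt=R.from_quat(st['eef_rot']).as_matrix()
d=np.array(st['tool_pos'])-[x,y,0]; print('tx,ty mm',(d@Rt[:,:2]*1e3).round(2),'z',d[2].round(4),st['contact_force'].round(1),st['opening'])
E
python3 -m jog '[{"translation":[0.05,-0.12,0.9],"twist":0.19,"claw":40},{"translation":[0,0,0.9],"twist":0,"claw":40},{"translation":[0,0,0.9],"twist":0,"claw":40},{"translation":[0,0,0.9],"twist":0,"claw":40},{"translation":[0,0,0.7],"twist":0,"claw":40},{"translation":[0,0,0.4],"twist":0,"claw":40},{"translation":[0,0,0],"twist":0,"claw":40},{"translation":[0,0,0],"twist":0,"claw":40},{"translation":[0,0,0],"twist":0,"claw":0},{"translation":[0,0,0],"twist":0,"claw":0},{"translation":[0,0,0],"twist":0,"claw":0},{"translation":[0,0,0],"twist":0,"claw":0},{"translation":[0,0,0],"twist":0,"claw":0}]' 30
python3 gx.py .4346 .1673; python3 -c "
from h import *
plan(.6,-.1,.16,-.125)"
```

```text
clock: 21.42
tool_pos: [0.4353, 0.169, 0.0233]
eef_rot: [0.878, 0.48, 0.001, 0.0]
contact_force: [0.1, -1.8, 7.4]
opening: 0.16
tx,ty mm [ 1.86 -0.34] z 0.0233 [ 0.1 -1.8  7.4] 0.15981090421876126
now [0.4353 0.169  0.0233] psi 1.0 q7 -1.48 | twist 10.75 trans [ 4.93  6.16 -3.41] norm 8.6
```

```bash
python3 -m jog '[{"translation":[0,0,-0.6],"twist":0,"claw":0},{"translation":[0,0,-0.9],"twist":0,"claw":0},{"translation":[0,0,-1],"twist":0,"claw":0},{"translation":[0,0,-1],"twist":0.95,"claw":0},{"translation":[0,0,0],"twist":0.98,"claw":0},{"translation":[0,0,0],"twist":0.98,"claw":0},{"translation":[0,0,0],"twist":0.98,"claw":0},{"translation":[0,0,0],"twist":0.98,"claw":0},{"translation":[0,0,0],"twist":0.98,"claw":0},{"translation":[0,0,0],"twist":0.98,"claw":0},{"translation":[0,0,0],"twist":0.98,"claw":0},{"translation":[0,0,0],"twist":0.98,"claw":0},{"translation":[0,0,0],"twist":0.98,"claw":0},{"translation":[0,0,0],"twist":0.98,"claw":0}]' 30
python3 -m jog '[{"translation":[0.51,0.76,0],"twist":0,"claw":0},{"translation":[0.51,0.76,0],"twist":0,"claw":0},{"translation":[0.51,0.76,0],"twist":0,"claw":0},{"translation":[0.51,0.76,0],"twist":0,"claw":0},{"translation":[0.51,0.76,0],"twist":0,"claw":0},{"translation":[0.51,0.76,0],"twist":0,"claw":0},{"translation":[0.51,0.76,0],"twist":0,"claw":0},{"translation":[0.51,0.76,0],"twist":0,"claw":0},{"translation":[0.51,0.76,0],"twist":0,"claw":0},{"translation":[0,0,0.8],"twist":0,"claw":0},{"translation":[0,0,0.8],"twist":0,"claw":0},{"translation":[0,0,0],"twist":0,"claw":0},{"translation":[0,0,0],"twist":0,"claw":0},{"translation":[0,0,0],"twist":0,"claw":0},{"translation":[0,0,0],"twist":0,"claw":0}]' 30
python3 pl.py bar 1.86 .064
```

```text
clock: 22.58
tool_pos: [0.434, 0.1689, 0.1625]
eef_rot: [0.998, -0.065, -0.0, -0.0]
contact_force: [-0.4, 0.4, -1.0]
opening: 0.156
clock: 23.83
tool_pos: [0.5836, -0.1249, 0.1002]
eef_rot: [0.998, -0.062, 0.002, 0.0]
contact_force: [0.4, 0.0, -0.1]
opening: 0.155
now [ 0.5837 -0.125   0.1003] psi -0.124 q7 -1.62 | twist 0.01 trans [0.01 0.05 0.91] norm 0.9
[-0.06755919  0.18228796 -0.64923318] 0.15708221458244598 23.8833
```

```bash
python3 -m jog '[{"translation":[0,0.03,0.45],"twist":0,"claw":0},{"translation":[0,0,0.45],"twist":0,"claw":0},{"translation":[0,0,0],"twist":0,"claw":0},{"translation":[0,0,0],"twist":0,"claw":0},{"translation":[0,0,0],"twist":0,"claw":0},{"translation":[0,0,0],"twist":0,"claw":0}]' 30
python3 pl.py bar 1.86 .0313
python3 -c "
from h import *
s=snap('wrist');save(s,'b1.png')"
```

```text
clock: 24.38
tool_pos: [0.5833, -0.1266, 0.0637]
eef_rot: [0.998, -0.062, 0.001, 0.0]
contact_force: [-0.6, -1.5, 0.2]
opening: 0.155
now [ 0.5832 -0.1266  0.0636] psi -0.125 q7 -1.62 | twist 0.0 trans [0.01 0.   0.81] norm 0.8
[ 0.49662878  0.04273671 -0.58578635] 0.1572606148778941 24.4333
```

View pics/b1.png

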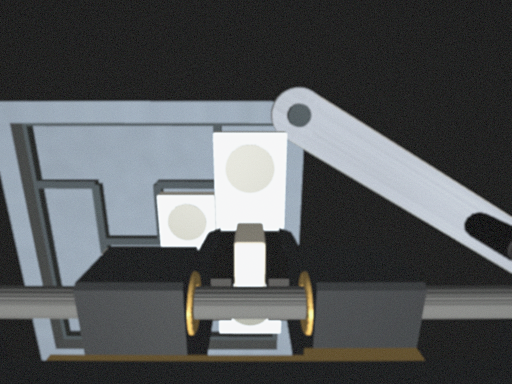

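```bash
python3 -m jog '[{"translation":[-0.01,-0.01,0.15],"twist":0,"claw":0},{"translation":[0,0,0.15],"twist":0,"claw":0},{"translation":[0,0,0.15],"twist":0,"claw":0},{"translation":[0,0,0.1],"twist":0,"claw":0},{"translation":[0,0,0.1],"twist":0,"claw":0},{"translation":[0,0,0],"twist":0,"claw":0},{"translation":[0,0,0],"twist":0,"claw":0},{"translation":[0,0,0],"twist":0,"claw":0}]' 30
python3 pl.py bar 1.86 .0313
```

```text
clock: 25.15
tool_pos: [0.5817, -0.1261, 0.0361]
eef_rot: [0.998, -0.062, -0.0, 0.0]
contact_force: [-0.5, 0.3, -0.8]
opening: 0.155
now [ 0.5817 -0.1261  0.0362] psi -0.125 q7 -1.62 | twist 0.0 trans [0.06 0.01 0.12] norm 0.1
[-0.73320478  0.73574854 -0.78011741] 0.1605128511734538 25.2
```

```bash
python3 -m jog '[{"translation":[0.03,0,0.06],"twist":0,"claw":0},{"translation":[0,0,0.06],"twist":0,"claw":0},{"translation":[0,0,0.05],"twist":0,"claw":0},{"translation":[0,0,0],"twist":0,"claw":0},{"translation":[0,0,0],"twist":0,"claw":0},{"translation":[0,0,0],"twist":0,"claw":0}]' 30
python3 pl.py bar 1.86 .0313
```

```text
clock: 25.7
tool_pos: [0.583, -0.1264, 0.0335]
eef_rot: [0.998, -0.063, 0.0, 0.0]
contact_force: [-7.4, 2.3, 34.3]
opening: 0.154
now [ 0.583  -0.1263  0.0335] psi -0.125 q7 -1.62 | twist -0.0 trans [0.02 0.01 0.06] norm 0.1
[-9.04152289  2.11508385 34.05925371] 0.15397570888215698 25.75
```

```bash
python3 -m jog '[{"translation":[0,0,-0.12],"twist":0,"claw":0},{"translation":[-0.06,0.01,0],"twist":0,"claw":0},{"translation":[0,0,0],"twist":0,"claw":0},{"translation":[0,0,0.08],"twist":0,"claw":0},{"translation":[0,0,0.04],"twist":0,"claw":0},{"translation":[0,0,0],"twist":0,"claw":0},{"translation":[0,0,0],"twist":0,"claw":0},{"translation":[0,0,0],"twist":0,"claw":0}]' 30
python3 pl.py bar 1.86 .0313
```

```text
clock: 26.42
tool_pos: [0.5807, -0.1265, 0.033]
eef_rot: [0.998, -0.063, 0.0, 0.0]
contact_force: [-7.9, 0.9, 36.5]
opening: 0.153
now [ 0.5807 -0.1266  0.033 ] psi -0.125 q7 -1.62 | twist -0.0 trans [ 0.08 -0.    0.04] norm 0.1
[-7.75801133  2.63507214 36.12278653] 0.15478272354940353 26.4667
```

```bash
python3 -m jog '[{"translation":[0,0,-0.05],"twist":0,"claw":0},{"translation":[0,0,0],"twist":0,"claw":32},{"translation":[0,0,0],"twist":0,"claw":32},{"translation":[0,0,0],"twist":0,"claw":32},{"translation":[0,0,-0.6],"twist":0,"claw":32},{"translation":[0,0,-1],"twist":0,"claw":32},{"translation":[0,0,-1],"twist":0,"claw":32},{"translation":[0,0,-1],"twist":0,"claw":32},{"translation":[0,0,0],"twist":0,"claw":32},{"translation":[0,0,0],"twist":0,"claw":32},{"translation":[0,0,0],"twist":0,"claw":32}]' 30
python3 -c "
from h import *
s=snap('wrist');cv2.imwrite('pics/b2.png',cv2.resize(s['img'][20:260,120:400,::-1],None,fx=2.4,fy=2.4,interpolation=cv2.INTER_CUBIC))
plan(.58,-.12,.2)"
```

```text
clock: 27.38
tool_pos: [0.58, -0.1262, 0.1745]
eef_rot: [0.998, -0.062, -0.001, -0.0]
contact_force: [0.5, -0.1, -0.8]
opening: 0.322
now [ 0.5795 -0.1261  0.1738] psi -0.125 q7 -1.61 | twist 0 trans [-0.01 -0.15 -0.66] norm 0.7
```

View pics/b2.png

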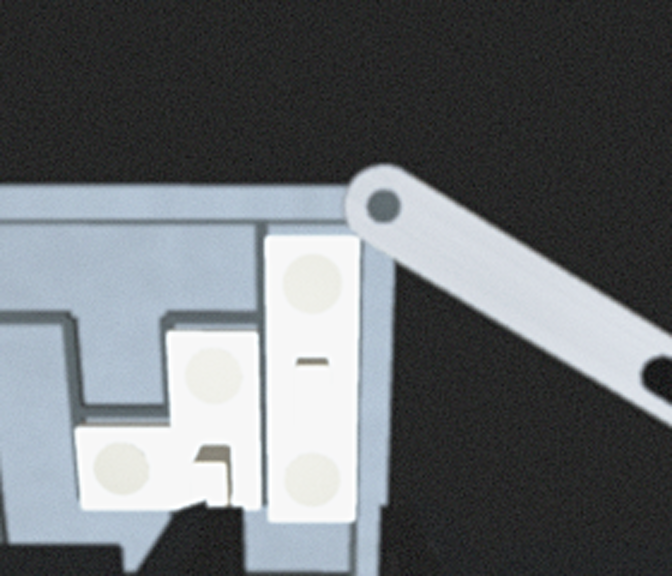

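```bash
cat > seat.py <<'E'
import sys
from fit import *
# where is each seated tile relative to seat, in jig frame (mm)
s=snap('wrist'); Rt=R.from_quat(r.get_state()['eef_rot']).as_matrix(); c=np.arctan2(Rt[1,0],Rt[0,0])
J=np.array([.5696,-.0646]) if abs(c)<1.5 else np.array([.5680,-.0647]); yaw=-.125; cs,sn=np.cos(yaw),np.sin(yaw); Q=np.array([[cs,-sn],[sn,cs]])
g=s['img'].min(2).astype(np.float32)
def tiltest(n,z0):
    S=J+Q@(np.array(SEAT[n])/1e3); M=np.clip((cv2.GaussianBlur(g,(0,0),.6)-205)/30,0,1)
    bx=[(*b[:4],7,16) for b in TILES[n][:-1]]
    # window: only around the tile
    W=cv2.dilate((render(s,bx,[*S,yaw],g.shape,z0)>.3).astype(np.uint8),np.ones((9,9)))
    blk=cv2.dilate((render(s,[G],[*S,yaw],g.shape,z0)>.1).astype(np.uint8),np.ones((11,11))); W=(W>0)&(blk==0)
    f=lambda q:np.abs(render(s,bx,[S[0]+q[0]/1e3,S[1]+q[1]/1e3,yaw+q[2]/100],g.shape,z0)-M)[W].sum()/W.sum()
    q=[0,0,0]
    for st in (3,1): o=minimize(f,q,method='Nelder-Mead',options=dict(initial_simplex=np.array([q]+[list(np.array(q)+st*e) for e in np.eye(3)]))); q=o.x
    return (Q.T@q[:2]).round(2),(q[2]/100).round(3),round(o.fun,3)
for n in sys.argv[1:]: print(n,*[tiltest(n,z) for z in (.008,.011)])
E
python3 seat.py corner bar; python3 -c "
from fit import *
for i in range(2): print(jigfit(snap('wrist'),(.5696,-.0646,-.125)))"
```

```text
corner (array([-4.43, -0.31]), np.float64(0.022), np.float64(0.114)) (array([-3.77, -0.33]), np.float64(0.015), np.float64(0.121))
bar (array([-5.7 , -0.32]), np.float64(-0.001), np.float64(0.069)) (array([-5.55, -0.41]), np.float64(-0.0), np.float64(0.08))
(array([ 0.57109723, -0.0641406 , -0.12819638]), np.float64(-53.64169692993164))
(array([ 0.57116118, -0.06420646, -0.12736183]), np.float64(-53.43307876586914))
```

```bash
python3 -m jog '[{"translation":[-0.9,-0.4,-0.3],"twist":0,"claw":32},{"translation":[-0.9,-0.4,-0.3],"twist":0,"claw":32},{"translation":[-0.9,-0.4,-0.3],"twist":0,"claw":32},{"translation":[0,0,0],"twist":0,"claw":32},{"translation":[0,0,0],"twist":0,"claw":32},{"translation":[0,0,0],"twist":0,"claw":32},{"translation":[0,0,0],"twist":0,"claw":32}]' 30
python3 seat.py corner bar; python3 - <<'E'
from fit import *
s=snap('wrist');print(jigfit(s,(.5696,-.0646,-.125)))
o=s['img'].copy();J=np.array([.5696,-.0646]);yaw=-.125;Q=np.array([[np.cos(yaw),-np.sin(yaw)],[np.sin(yaw),np.cos(yaw)]])
for n in('corner','bar'):
    m=(render(s,[(*b[:4],16,16.1) for b in TILES[n][:-1]],[*(J+Q@(np.array(SEAT[n])/1e3)),yaw],o.shape[:2],.008)>.5).astype(np.uint8)
    cv2.drawContours(o,cv2.findContours(m,0,2)[0],-1,(255,0,0),1)
c=w2px(s,[.5696,-.0646,.014])[0].astype(int);print(c)
y0=max(0,c[1]-110);x0=max(0,c[0]-120)
cv2.imwrite('pics/b3.png',cv2.resize(o[y0:y0+190,x0:x0+250,::-1],None,fx=3.1,fy=3.1,interpolation=cv2.INTER_CUBIC))
plan(.58,-.12,.2)
E
```

```text
clock: 28.17
tool_pos: [0.4808, -0.0659, 0.211]
eef_rot: [0.998, -0.063, 0.0, 0.0]
contact_force: [-0.3, 0.1, 0.8]
opening: 0.32
corner (array([-2.42, -0.66]), np.float64(0.001), np.float64(0.096)) (array([-1.92, -0.75]), np.float64(0.015), np.float64(0.117))
bar (array([-6.07, -0.96]), np.float64(0.007), np.float64(0.231)) (array([-6.8 , -0.57]), np.float64(0.003), np.float64(0.233))
(array([ 0.56828154, -0.06487812, -0.12564308]), np.float64(-69.03067016601562))
[236  83]
now [ 0.4806 -0.066   0.2109] psi -0.126 q7 -1.7 | twist 0 trans [2.64 1.03 0.27] norm 2.8
```

View pics/b3.png

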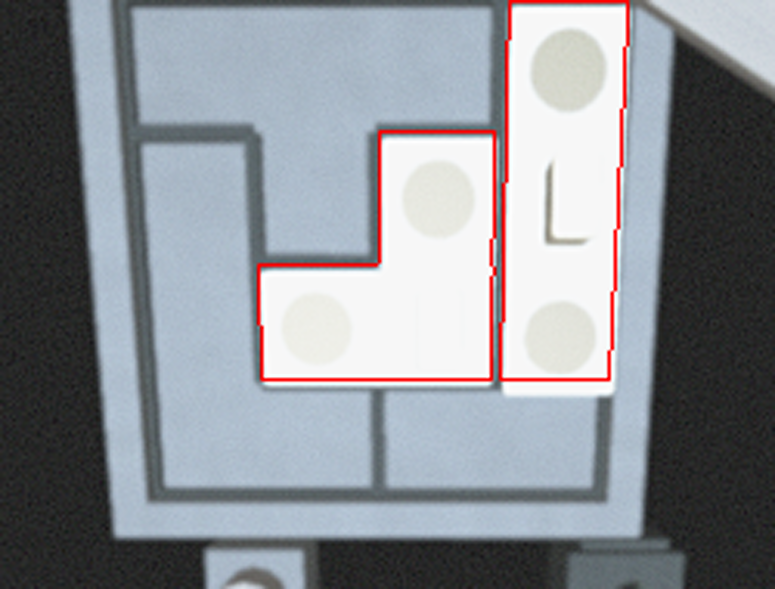

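```bash
python3 -m jog '[{"translation":[0.87,0.33,0.2],"twist":0,"claw":36},{"translation":[0.87,0.33,0.2],"twist":0,"claw":36},{"translation":[0.87,0.33,0.2],"twist":0,"claw":36},{"translation":[0,0,0.9],"twist":0,"claw":36},{"translation":[0,0,0.9],"twist":0,"claw":36},{"translation":[0,0,0],"twist":0,"claw":36},{"translation":[0,0,0],"twist":0,"claw":36},{"translation":[0,0,0],"twist":0,"claw":36},{"translation":[0,0,0],"twist":0,"claw":36}]' 30
python3 -c "
from h import *
plan(.5785,-.1262,.036,-.125)"
```

```text
clock: 29.02
tool_pos: [0.5796, -0.1178, 0.1176]
eef_rot: [0.998, -0.062, 0.002, 0.0]
contact_force: [0.1, 0.1, 0.6]
opening: 0.358
now [ 0.5796 -0.1178  0.1176] psi -0.125 q7 -1.63 | twist 0.0 trans [-0.01  0.21  2.04] norm 2.1
```

```bash
python3 -m jog '[{"translation":[0,0.21,0.3],"twist":0,"claw":36},{"translation":[0,0,0.6],"twist":0,"claw":36},{"translation":[0,0,0.6],"twist":0,"claw":36},{"translation":[0,0,0.54],"twist":0,"claw":36},{"translation":[0,0,0],"twist":0,"claw":36},{"translation":[0,0,0],"twist":0,"claw":36},{"translation":[0,0,0],"twist":0,"claw":0},{"translation":[0,0,0],"twist":0,"claw":0},{"translation":[0,0,0],"twist":0,"claw":0},{"translation":[0,0,0],"twist":0,"claw":0}]' 30
python3 gx.py .5785 -.1262
python3 -m jog '[{"translation":[0,0,-0.3],"twist":0,"claw":0},{"translation":[0,0,-0.4],"twist":0,"claw":0},{"translation":[0.07,0,0],"twist":0,"claw":0},{"translation":[0,0,0],"twist":0,"claw":0},{"translation":[0,0,0],"twist":0,"claw":0},{"translation":[0,0,0],"twist":0,"claw":0}]' 30
python3 pl.py bar 0 .0313
```

```text
clock: 29.85
tool_pos: [0.5782, -0.1262, 0.0353]
eef_rot: [0.998, -0.062, 0.001, 0.0]
contact_force: [0.1, -0.8, 4.5]
opening: 0.153
tx,ty mm [-0.23  0.03] z 0.0353 [ 0.1 -0.8  4.5] 0.15284368996819134
clock: 30.35
tool_pos: [0.5794, -0.1261, 0.0613]
eef_rot: [0.998, -0.062, -0.001, -0.0]
contact_force: [-0.7, -0.7, -1.4]
opening: 0.151
now [ 0.5793 -0.1261  0.0612] psi -0.125 q7 -1.62 | twist 0.0 trans [0.07 0.   0.75] norm 0.7
[-0.01004019 -0.41569049 -0.39452244] 0.15504671362951863 30.4
```

```bash
python3 -m jog '[{"translation":[0.08,0,0],"twist":0,"claw":0},{"translation":[0,0,0.2],"twist":0,"claw":0},{"translation":[0,0,0.2],"twist":0,"claw":0},{"translation":[0,0,0.15],"twist":0,"claw":0},{"translation":[0,0,0],"twist":0,"claw":0},{"translation":[0,0,0],"twist":0,"claw":0},{"translation":[0,0,0],"twist":0,"claw":0}]' 30
python3 pl.py bar 0 .0313
```

```text
clock: 30.98
tool_pos: [0.5826, -0.1267, 0.0395]
eef_rot: [0.998, -0.062, -0.001, 0.0]
contact_force: [0.3, 0.0, -1.6]
opening: 0.156
now [ 0.5829 -0.1266  0.0398] psi -0.125 q7 -1.62 | twist 0.0 trans [-0.02  0.    0.21] norm 0.2
[-0.38118228  1.35234076 -0.44355879] 0.16020486901414838 31.0333
```

```bash
python3 -m jog '[{"translation":[-0.02,0,0.06],"twist":0,"claw":0},{"translation":[0,0,0.06],"twist":0,"claw":0},{"translation":[0,0,0.06],"twist":0,"claw":0},{"translation":[0,0,0.03],"twist":0,"claw":0},{"translation":[0,0,0],"twist":0,"claw":0},{"translation":[0,0,0],"twist":0,"claw":0},{"translation":[0,0,0],"twist":0,"claw":0}]' 30
python3 pl.py bar 0 .0313
```

```text
clock: 31.62
tool_pos: [0.5807, -0.1264, 0.0322]
eef_rot: [0.998, -0.062, -0.001, 0.0]
contact_force: [-4.3, 0.9, 8.5]
opening: 0.162
now [ 0.5807 -0.1264  0.0321] psi -0.125 q7 -1.62 | twist 0.0 trans [0.03 0.   0.02] norm 0.0
[-4.50803735  0.98158323  8.0334213 ] 0.15470411388592098 31.6667
```

```bash
python3 -m jog '[{"translation":[0,0,0],"twist":0,"claw":32},{"translation":[0,0,0],"twist":0,"claw":32},{"translation":[0,0,0],"twist":0,"claw":32},{"translation":[0,0,-0.6],"twist":0,"claw":32},{"translation":[0,0,-1],"twist":0,"claw":32},{"translation":[-0.6,-0.4,-1],"twist":0,"claw":32},{"translation":[-0.9,-0.6,-1],"twist":0,"claw":40},{"translation":[-0.9,-0.5,-0.9],"twist":0,"claw":40},{"translation":[0,0,0],"twist":0,"claw":40},{"translation":[0,0,0],"twist":0,"claw":40},{"translation":[0,0,0],"twist":0,"claw":40}]' 30
python3 - <<'E'
from fit import *
s=snap('wrist');o=s['img'];plan(.650,.207,.21,-.153)
c=w2px(s,[.5696,-.0646,.014])[0].astype(int)
y0=max(0,c[1]-110);x0=max(0,c[0]-120)
cv2.imwrite('pics/b4.png',cv2.resize(o[y0:y0+190,x0:x0+250,::-1],None,fx=3.1,fy=3.1,interpolation=cv2.INTER_CUBIC))
E
```

```text
clock: 32.58
tool_pos: [0.5162, -0.0726, 0.1848]
eef_rot: [0.998, -0.063, 0.001, 0.0]
contact_force: [0.3, -0.7, -0.1]
opening: 0.399
now [ 0.5161 -0.0729  0.1842] psi -0.126 q7 -1.69 | twist 0.26 trans [ 2.24 -7.43 -0.65] norm 7.8
```

View pics/b4.png

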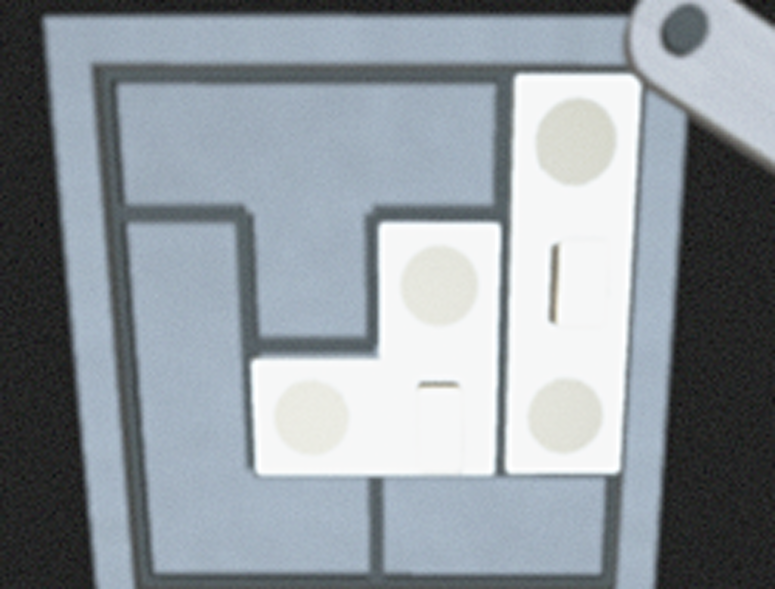

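```bash
python3 -m jog '[{"translation":[0,0,-0.6],"twist":0.26,"claw":40},{"translation":[0.25,-0.83,0],"twist":0,"claw":40},{"translation":[0.25,-0.83,0],"twist":0,"claw":40},{"translation":[0.25,-0.83,0],"twist":0,"claw":40},{"translation":[0.25,-0.83,0],"twist":0,"claw":40},{"translation":[0.25,-0.83,0],"twist":0,"claw":40},{"translation":[0.25,-0.83,0],"twist":0,"claw":40},{"translation":[0.25,-0.83,0],"twist":0,"claw":40},{"translation":[0.25,-0.83,0],"twist":0,"claw":40},{"translation":[0.25,-0.83,0],"twist":0,"claw":40},{"translation":[0,0,0],"twist":0,"claw":40},{"translation":[0,0,0],"twist":0,"claw":40},{"translation":[0,0,0],"twist":0,"claw":40},{"translation":[0,0,0],"twist":0,"claw":40}]' 30
python3 tl.py ell .650 .207 -.153
```

```text
clock: 33.8
tool_pos: [0.6497, 0.2069, 0.2079]
eef_rot: [0.997, -0.077, -0.001, 0.001]
contact_force: [-0.0, -0.2, -0.6]
opening: 0.4
ell [ 0.6463  0.2082 -0.1532] err 0.046
now [0.6497 0.207  0.2083] psi -0.155 q7 -2.09 | twist -0.02 trans [-0.09 -0.03  4.71] norm 4.7
```

```bash
python3 -m jog '[{"translation":[-0.09,-0.03,0.9],"twist":0,"claw":40},{"translation":[0,0,0.9],"twist":0,"claw":40},{"translation":[0,0,0.9],"twist":0,"claw":40},{"translation":[0,0,0.9],"twist":0,"claw":40},{"translation":[0,0,0.6],"twist":0,"claw":40},{"translation":[0,0,0.4],"twist":0,"claw":40},{"translation":[0,0,0],"twist":0,"claw":40},{"translation":[0,0,0],"twist":0,"claw":40},{"translation":[0,0,0],"twist":0,"claw":40},{"translation":[0,0,0],"twist":0,"claw":0},{"translation":[0,0,0],"twist":0,"claw":0},{"translation":[0,0,0],"twist":0,"claw":0},{"translation":[0,0,0],"twist":0,"claw":0},{"translation":[0,0,0],"twist":0,"claw":0}]' 30
python3 gx.py .6463 .2082; python3 -c "
from h import *
plan(.5572,-.0026,.16,-.125)"
```

```text
clock: 35.02
tool_pos: [0.6469, 0.211, 0.0261]
eef_rot: [0.997, -0.076, 0.001, 0.0]
contact_force: [-0.2, -1.3, 6.2]
opening: 0.154
tx,ty mm [ 0.2  -2.85] z 0.0261 [-0.2 -1.3  6.2] 0.1540667123154616
now [0.6469 0.211  0.0261] psi -0.152 q7 -2.09 | twist -0.26 trans [-1.55  5.58 -3.35] norm 6.7
```

```bash
python3 -m jog '[{"translation":[0,0,-0.6],"twist":0,"claw":0},{"translation":[0,0,-0.9],"twist":0,"claw":0},{"translation":[0,0,-0.9],"twist":-0.26,"claw":0},{"translation":[-0.19,0.7,0],"twist":0,"claw":0},{"translation":[-0.19,0.7,0],"twist":0,"claw":0},{"translation":[-0.19,0.7,0],"twist":0,"claw":0},{"translation":[-0.19,0.7,0],"twist":0,"claw":0},{"translation":[-0.19,0.7,0],"twist":0,"claw":0},{"translation":[-0.19,0.7,0],"twist":0,"claw":0},{"translation":[-0.19,0.7,0],"twist":0,"claw":0},{"translation":[-0.19,0.68,0],"twist":0,"claw":0},{"translation":[0,0,0.7],"twist":0,"claw":0},{"translation":[0,0,0.7],"twist":0,"claw":0},{"translation":[0,0,0],"twist":0,"claw":0},{"translation":[0,0,0],"twist":0,"claw":0},{"translation":[0,0,0],"twist":0,"claw":0},{"translation":[0,0,0],"twist":0,"claw":0}]' 30
python3 pl.py ell 0.2 .055
```

```text
clock: 36.43
tool_pos: [0.5593, -0.0019, 0.0663]
eef_rot: [0.998, -0.062, 0.001, -0.0]
contact_force: [1.2, 0.2, -1.5]
opening: 0.16
now [ 0.5593 -0.002   0.0664] psi -0.124 q7 -1.83 | twist 0.01 trans [-0.04  0.02  0.28] norm 0.3
[-0.07855856 -1.3176425  -1.59194351] 0.15492504336948637 36.4833
```

```bash
python3 -m jog '[{"translation":[-0.03,0.02,0.25],"twist":0,"claw":0},{"translation":[0,0,0.25],"twist":0,"claw":0},{"translation":[0,0,0.1],"twist":0,"claw":0},{"translation":[0,0,0],"twist":0,"claw":0},{"translation":[0,0,0],"twist":0,"claw":0},{"translation":[0,0,0],"twist":0,"claw":0},{"translation":[0,0,0],"twist":0,"claw":0}]' 30
python3 pl.py ell 0.2 .034
```

```text
clock: 37.07
tool_pos: [0.557, -0.0032, 0.0411]
eef_rot: [0.998, -0.062, 0.0, 0.0]
contact_force: [-0.1, 0.5, -1.8]
opening: 0.153
now [ 0.557  -0.0032  0.0412] psi -0.125 q7 -1.83 | twist 0.0 trans [ 0.01 -0.02  0.18] norm 0.2
[ 0.4862831  -0.66182408 -1.48412774] 0.15359703938946898 37.1167
```

```bash
python3 -m jog '[{"translation":[0.01,-0.02,0.06],"twist":0,"claw":0},{"translation":[0,0,0.06],"twist":0,"claw":0},{"translation":[0,0,0.06],"twist":0,"claw":0},{"translation":[0,0,0.04],"twist":0,"claw":0},{"translation":[0,0,0],"twist":0,"claw":0},{"translation":[0,0,0],"twist":0,"claw":0},{"translation":[0,0,0],"twist":0,"claw":0}]' 30
python3 pl.py ell 0.2 .034
```

```text
clock: 37.7
tool_pos: [0.5575, -0.0023, 0.034]
eef_rot: [0.998, -0.062, 0.001, -0.0]
contact_force: [-3.5, 1.4, 18.3]
opening: 0.159
now [ 0.5575 -0.0023  0.034 ] psi -0.125 q7 -1.84 | twist 0.0 trans [-0.    0.01  0.  ] norm 0.0
[-4.38334231  0.76465024 18.05314931] 0.15407093987261966 37.75
```

```bash
python3 -m jog '[{"translation":[0,0,0],"twist":0,"claw":32},{"translation":[0,0,0],"twist":0,"claw":32},{"translation":[0,0,0],"twist":0,"claw":32},{"translation":[0,0,-0.6],"twist":0,"claw":32},{"translation":[0,0,-0.9],"twist":0,"claw":32},{"translation":[0,0,-1],"twist":-0.89,"claw":40},{"translation":[0,0,-1],"twist":-1,"claw":40},{"translation":[0,0,-0.9],"twist":-1,"claw":40},{"translation":[0,0,0],"twist":-1,"claw":40},{"translation":[0,0,0],"twist":-1,"claw":40},{"translation":[0,0,0],"twist":-1,"claw":40},{"translation":[0,0,0],"twist":-1,"claw":40},{"translation":[0,0,0],"twist":-1,"claw":40},{"translation":[0,0,0],"twist":-1,"claw":40}]' 30
python3 -m jog '[{"translation":[0.55,-0.67,0],"twist":0,"claw":40},{"translation":[0.55,-0.67,0],"twist":0,"claw":40},{"translation":[0.55,-0.67,0],"twist":0,"claw":40},{"translation":[0.55,-0.67,0],"twist":0,"claw":40},{"translation":[0.55,-0.67,0],"twist":0,"claw":40},{"translation":[0.55,-0.67,0],"twist":0,"claw":40},{"translation":[0.55,-0.67,0],"twist":0,"claw":40},{"translation":[0.55,-0.67,0],"twist":0,"claw":40},{"translation":[0.55,-0.67,0],"twist":0,"claw":40},{"translation":[0.55,-0.67,0],"twist":0,"claw":40},{"translation":[0.55,-0.67,0],"twist":0,"claw":40},{"translation":[0,0,0],"twist":0,"claw":40},{"translation":[0,0,0],"twist":0,"claw":40},{"translation":[0,0,0],"twist":0,"claw":40},{"translation":[0,0,0],"twist":0,"claw":40}]' 30
python3 tl.py tee .513 .3765 -2.336
python3 -c "
from h import *
s=snap('scene')
for z in (0,.1): print(px2w(s,[[447,180],[452,215],[448,260]],z).round(3).tolist())"
```

```text
clock: 38.92
tool_pos: [0.557, -0.0026, 0.2077]
eef_rot: [0.919, 0.395, -0.0, -0.0]
contact_force: [0.1, 0.5, -0.1]
opening: 0.399
clock: 40.17
tool_pos: [0.5129, 0.374, 0.2077]
eef_rot: [0.92, 0.391, -0.0, 0.001]
contact_force: [0.1, -1.1, 1.1]
opening: 0.402
tee [ 0.5113  0.377  -2.3354] err 0.024
now [0.513  0.374  0.2078] psi 0.803 q7 -1.69 | twist -0.03 trans [ 0.03 -0.09  4.7 ] norm 4.7
[[0.294, 0.54, 0.0], [0.42, 0.552, 0.0], [0.569, 0.538, -0.0]]
[[0.377, 0.497, 0.1], [0.49, 0.508, 0.1], [0.623, 0.495, 0.1]]
```

View pics/t_tee.png

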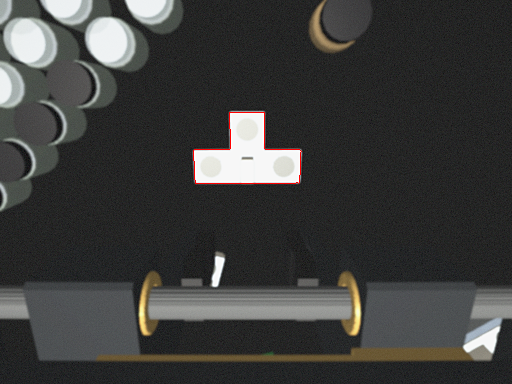

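```bash
python3 -m jog '[{"translation":[0.03,-0.09,0.9],"twist":0,"claw":40},{"translation":[0,0,0.9],"twist":0,"claw":40},{"translation":[0,0,0.9],"twist":0,"claw":40},{"translation":[0,0,0.9],"twist":0,"claw":40},{"translation":[0,0,0.6],"twist":0,"claw":40},{"translation":[0,0,0.4],"twist":0,"claw":40},{"translation":[0,0,0],"twist":0,"claw":40},{"translation":[0,0,0],"twist":0,"claw":40},{"translation":[0,0,0],"twist":0,"claw":40},{"translation":[0,0,0],"twist":0,"claw":0},{"translation":[0,0,0],"twist":0,"claw":0},{"translation":[0,0,0],"twist":0,"claw":0},{"translation":[0,0,0],"twist":0,"claw":0},{"translation":[0,0,0],"twist":0,"claw":0}]' 30
python3 gx.py .5113 .377; python3 -c "
from h import *
plan(.63,-.052,.16,3.017)"
```

```text
clock: 41.43
tool_pos: [0.5113, 0.3797, 0.0252]
eef_rot: [0.92, 0.392, 0.001, 0.0]
contact_force: [0.7, -2.0, 6.6]
opening: 0.155
tx,ty mm [ 1.97 -1.87] z 0.0252 [ 0.7 -2.   6.6] 0.1552440828541016
now [0.5113 0.3797 0.0252] psi 0.805 q7 -1.77 | twist -21.12 trans [ -4.29 -10.34  -3.37] norm 11.7
```

```bash
python3 -m jog '[{"translation":[0,0,-0.6],"twist":0,"claw":0},{"translation":[0,0,-0.9],"twist":0,"claw":0},{"translation":[0,0,-0.9],"twist":0,"claw":0},{"translation":[0,0,0],"twist":-1,"claw":0},{"translation":[0,0,0],"twist":-1,"claw":0},{"translation":[0,0,0],"twist":-1,"claw":0},{"translation":[0,0,0],"twist":-1,"claw":0},{"translation":[0,0,0],"twist":-1,"claw":0},{"translation":[0,0,0],"twist":-1,"claw":0},{"translation":[0,0,0],"twist":-1,"claw":0},{"translation":[0,0,0],"twist":-1,"claw":0},{"translation":[0,0,0],"twist":-1,"claw":0},{"translation":[0,0,0],"twist":-1,"claw":0},{"translation":[0,0,0],"twist":-1,"claw":0},{"translation":[0,0,0],"twist":-1,"claw":0},{"translation":[0,0,0],"twist":-1,"claw":0},{"translation":[0,0,0],"twist":-1,"claw":0},{"translation":[0,0,0],"twist":-1,"claw":0},{"translation":[0,0,0],"twist":-1,"claw":0},{"translation":[0,0,0],"twist":-1,"claw":0}]' 30
python3 -m jog '[{"translation":[0,0,0],"twist":-1,"claw":0},{"translation":[0,0,0],"twist":-1,"claw":0},{"translation":[0,0,0],"twist":-1,"claw":0},{"translation":[0,0,0],"twist":-1,"claw":0},{"translation":[-0.33,-0.79,0],"twist":-0.12,"claw":0},{"translation":[-0.33,-0.79,0],"twist":0,"claw":0},{"translation":[-0.33,-0.79,0],"twist":0,"claw":0},{"translation":[-0.33,-0.79,0],"twist":0,"claw":0},{"translation":[-0.33,-0.79,0],"twist":0,"claw":0},{"translation":[-0.33,-0.79,0],"twist":0,"claw":0},{"translation":[-0.33,-0.79,0],"twist":0,"claw":0},{"translation":[-0.33,-0.79,0],"twist":0,"claw":0},{"translation":[-0.33,-0.79,0],"twist":0,"claw":0},{"translation":[-0.33,-0.79,0],"twist":0,"claw":0},{"translation":[-0.33,-0.79,0],"twist":0,"claw":0},{"translation":[-0.33,-0.79,0],"twist":0,"claw":0},{"translation":[-0.33,-0.79,0],"twist":0,"claw":0},{"translation":[0,0,0],"twist":0,"claw":0},{"translation":[0,0,0],"twist":0,"claw":0},{"translation":[0,0,0],"twist":0,"claw":0}]' 30
python3 pl.py tee 1.97 .06
```

```text
clock: 43.1
tool_pos: [0.5101, 0.3794, 0.1199]
eef_rot: [0.272, 0.962, -0.0, -0.0]
contact_force: [-0.2, -0.1, -1.3]
opening: 0.158
clock: 44.77
tool_pos: [0.6291, -0.0486, 0.12]
eef_rot: [0.062, 0.998, 0.001, -0.0]
contact_force: [-0.7, -0.1, -1.0]
opening: 0.157
now [ 0.629  -0.0476  0.1202] psi 3.02 q7 0.72 | twist 0.03 trans [ 0.01 -0.12  1.51] norm 1.5
[ 0.45275674 -0.39971789 -0.96128516] 0.15605045569269874 44.8167
```

```bash
python3 -m jog '[{"translation":[0.01,-0.1,0.75],"twist":0.03,"claw":0},{"translation":[0,0,0.75],"twist":0,"claw":0},{"translation":[0,0,0.2],"twist":0,"claw":0},{"translation":[0,0,0],"twist":0,"claw":0},{"translation":[0,0,0],"twist":0,"claw":0},{"translation":[0,0,0],"twist":0,"claw":0},{"translation":[0,0,0],"twist":0,"claw":0}]' 30
python3 pl.py tee 1.97 .033
```

```text
clock: 45.4
tool_pos: [0.6295, -0.0522, 0.0537]
eef_rot: [0.063, 0.998, 0.0, 0.001]
contact_force: [-0.1, -0.4, -0.7]
opening: 0.155
now [ 0.6294 -0.0526  0.0536] psi 3.015 q7 0.66 | twist -0.01 trans [0.04 0.01 0.51] norm 0.5
[-0.99779086 -0.23951529 -0.59778572] 0.15904154665416254 45.45
```

```bash
python3 -m jog '[{"translation":[0.04,0.01,0.15],"twist":0,"claw":0},{"translation":[0,0,0.15],"twist":0,"claw":0},{"translation":[0,0,0],"twist":0,"claw":0},{"translation":[0,0,0],"twist":0,"claw":0},{"translation":[0,0,0],"twist":0,"claw":0},{"translation":[0,0,0],"twist":0,"claw":0}]' 30
python3 pl.py tee 1.97 .033
```

```text
clock: 45.95
tool_pos: [0.6279, -0.0527, 0.0409]
eef_rot: [0.064, 0.998, -0.0, 0.001]
contact_force: [-0.0, -1.5, 5.8]
opening: 0.158
now [ 0.6278 -0.0527  0.041 ] psi 3.014 q7 0.64 | twist -0.02 trans [-0.    0.02  0.2 ] norm 0.2
[ 0.10148973 -1.15100341  5.90063332] 0.1577919346501193 46.0
```

```bash
python3 -c "
from h import *
s=snap('wrist');save(s,'e1.png')"
```

```text
(no output)
```

View pics/e1.png

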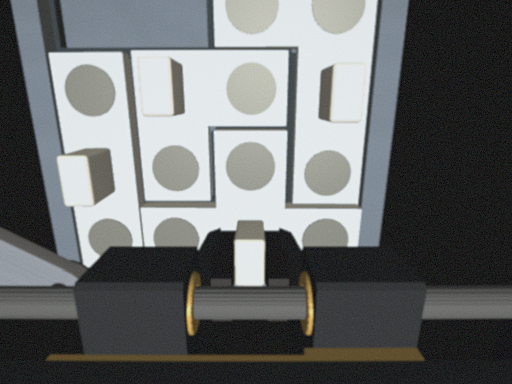

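```bash
python3 -m jog '[{"translation":[0,0.03,0],"twist":0,"claw":0},{"translation":[0,0,0.05],"twist":0,"claw":0},{"translation":[0,0,0],"twist":0,"claw":0},{"translation":[0,0,0],"twist":0,"claw":0},{"translation":[0,0,0],"twist":0,"claw":0}]' 30
python3 pl.py tee 1.97 .033
python3 -m jog '[{"translation":[0.04,0,0],"twist":0,"claw":0},{"translation":[0,0,0],"twist":0,"claw":0},{"translation":[0,0,0],"twist":0,"claw":0},{"translation":[0,0,0],"twist":0,"claw":0}]' 30
python3 pl.py tee 1.97 .033
```

```text
clock: 46.47
tool_pos: [0.6287, -0.0529, 0.0398]
eef_rot: [0.064, 0.998, -0.001, 0.002]
contact_force: [-1.2, -4.1, 12.2]
opening: 0.156
now [ 0.6287 -0.0529  0.0398] psi 3.013 q7 0.64 | twist -0.03 trans [0.02 0.02 0.17] norm 0.2
[ 0.41735246 -4.46171134 11.80094982] 0.15220703840767397 46.5167
clock: 46.85
tool_pos: [0.6283, -0.0528, 0.0401]
eef_rot: [0.064, 0.998, -0.001, 0.003]
contact_force: [1.5, -5.0, 10.5]
opening: 0.153
now [ 0.6283 -0.0529  0.0401] psi 3.013 q7 0.63 | twist -0.04 trans [0.01 0.02 0.18] norm 0.2
[ 0.7837876  -3.80371081 10.72492944] 0.15646219275710221 46.9
```

```bash
python3 -m jog '[{"translation":[-0.04,-0.01,-0.15],"twist":0.04,"claw":0},{"translation":[-0.06,0,0],"twist":0,"claw":0},{"translation":[0,0,0],"twist":0,"claw":0},{"translation":[0,0,0],"twist":0,"claw":0},{"translation":[0,0,0],"twist":0,"claw":0}]' 30
python3 pl.py tee 0 .033
```

```text
clock: 47.32
tool_pos: [0.6289, -0.052, 0.0434]
eef_rot: [0.065, 0.998, -0.0, -0.001]
contact_force: [0.3, -0.8, -1.5]
opening: 0.161
now [ 0.629  -0.052   0.0435] psi 3.011 q7 0.65 | twist -0.05 trans [-0.03 -0.01  0.26] norm 0.3
[-0.35159993 -0.81933841 -1.33074349] 0.15678007935417004 47.3667
```

```bash
python3 -m jog '[{"translation":[-0.04,0,0],"twist":-0.06,"claw":0},{"translation":[0,0,0.08],"twist":0,"claw":0},{"translation":[0,0,0.08],"twist":0,"claw":0},{"translation":[0,0,0.06],"twist":0,"claw":0},{"translation":[0,0,0],"twist":0,"claw":0},{"translation":[0,0,0],"twist":0,"claw":0},{"translation":[0,0,0],"twist":0,"claw":0}]' 30
python3 pl.py tee 0 .033
```

```text
clock: 47.95
tool_pos: [0.6313, -0.0523, 0.0353]
eef_rot: [0.062, 0.998, -0.0, 0.0]
contact_force: [1.7, 0.4, -1.9]
opening: 0.155
now [ 0.6313 -0.0524  0.0353] psi 3.017 q7 0.65 | twist 0.0 trans [ 0.03 -0.    0.06] norm 0.1
[ 0.7126145   0.40563347 -1.47418498] 0.1558352572501892 48.0
```

```bash
python3 -m jog '[{"translation":[0,0,0.06],"twist":0,"claw":0},{"translation":[0,0,0.03],"twist":0,"claw":0},{"translation":[0,0,0],"twist":0,"claw":0},{"translation":[0,0,0],"twist":0,"claw":0}]' 30
python3 pl.py tee 0 .033
python3 -m jog '[{"translation":[0,0,0],"twist":0,"claw":32},{"translation":[0,0,0],"twist":0,"claw":32},{"translation":[0,0,0],"twist":0,"claw":32},{"translation":[0,0,-0.6],"twist":0,"claw":32},{"translation":[0,0,-0.9],"twist":0,"claw":32},{"translation":[0,0,-1],"twist":0.85,"claw":40},{"translation":[0,0,-1],"twist":1,"claw":40},{"translation":[0,0,-0.9],"twist":1,"claw":40},{"translation":[0,0,0],"twist":1,"claw":40},{"translation":[0,0,0],"twist":1,"claw":40},{"translation":[0,0,0],"twist":1,"claw":40},{"translation":[0,0,0],"twist":1,"claw":40},{"translation":[0,0,0],"twist":1,"claw":40},{"translation":[0,0,0],"twist":1,"claw":40}]' 30
python3 -m jog '[{"translation":[0.85,-0.08,0],"twist":0,"claw":40},{"translation":[0.85,-0.08,0],"twist":0,"claw":40},{"translation":[0.85,-0.08,0],"twist":0,"claw":40},{"translation":[0.85,-0.08,0],"twist":0,"claw":40},{"translation":[0.85,-0.08,0],"twist":0,"claw":40},{"translation":[0.85,-0.08,0],"twist":0,"claw":40},{"translation":[0.85,-0.08,0],"twist":0,"claw":40},{"translation":[0.85,-0.08,0],"twist":0,"claw":40},{"translation":[0.85,-0.08,0],"twist":0,"claw":40},{"translation":[0.85,-0.08,0],"twist":0,"claw":40},{"translation":[0.85,-0.08,0],"twist":0,"claw":40},{"translation":[0.85,-0.08,0],"twist":0,"claw":40},{"translation":[0.85,-0.08,0],"twist":0,"claw":40},{"translation":[0,0,0],"twist":0,"claw":40},{"translation":[0,0,0],"twist":0,"claw":40},{"translation":[0,0,0],"twist":0,"claw":40},{"translation":[0,0,0],"twist":0,"claw":40}]' 30
python3 tl.py short .375 .311 2.09
```

```text
clock: 48.33
tool_pos: [0.6314, -0.0518, 0.0331]
eef_rot: [0.062, 0.998, 0.0, 0.001]
contact_force: [-1.6, 0.7, 8.1]
opening: 0.156
now [ 0.6314 -0.0518  0.0331] psi 3.018 q7 0.64 | twist 0.01 trans [ 0.03 -0.02  0.  ] norm 0.0
[-1.39086617  0.25507645  6.83225003] 0.1552653719481991 48.3833
clock: 49.55
tool_pos: [0.6307, -0.0524, 0.2074]
eef_rot: [0.504, 0.864, -0.0, -0.0]
contact_force: [-0.6, 0.4, 1.1]
opening: 0.401
clock: 50.97
tool_pos: [0.3765, 0.3092, 0.2074]
eef_rot: [0.503, 0.864, -0.001, 0.0]
contact_force: [-0.5, -0.4, 0.0]
opening: 0.403
short [0.3729 0.3115 2.1311] err 0.07
now [0.3766 0.3092 0.2074] psi 2.087 q7 -0.86 | twist -0.42 trans [ 0.1  -0.04  4.69] norm 4.7
```

```bash
python3 -m jog '[{"translation":[0.1,-0.04,0.9],"twist":-0.42,"claw":40},{"translation":[0,0,0.9],"twist":0,"claw":40},{"translation":[0,0,0.9],"twist":0,"claw":40},{"translation":[0,0,0.4],"twist":0,"claw":40},{"translation":[0,0,0],"twist":0,"claw":40},{"translation":[0,0,0],"twist":0,"claw":40},{"translation":[0,0,0],"twist":0,"claw":40}]' 30
python3 -c "
from h import *
plan(.3729,.3115,.028,2.131)"
```

```text
clock: 51.6
tool_pos: [0.3732, 0.3136, 0.0847]
eef_rot: [0.483, 0.875, 0.001, 0.0]
contact_force: [0.0, 0.3, 0.7]
opening: 0.401
now [0.3732 0.3136 0.0847] psi 2.133 q7 -1.07 | twist 0.02 trans [-0.04 -0.04  1.42] norm 1.4
```

```bash
python3 -m jog '[{"translation":[-0.04,-0.03,0.5],"twist":0,"claw":40},{"translation":[0,0,0.5],"twist":0,"claw":40},{"translation":[0,0,0.4],"twist":0,"claw":40},{"translation":[0,0,0],"twist":0,"claw":40},{"translation":[0,0,0],"twist":0,"claw":40},{"translation":[0,0,0],"twist":0,"claw":40}]' 30
python3 gx.py .3729 .3115
python3 -m jog '[{"translation":[0,0,0],"twist":0,"claw":0},{"translation":[0,0,0],"twist":0,"claw":0},{"translation":[0,0,0],"twist":0,"claw":0},{"translation":[0,0,0],"twist":0,"claw":0},{"translation":[0,0,0],"twist":0,"claw":0}]' 30
python3 gx.py .3729 .3115;python3 -c "
from h import *
plan(.505,-.09,.14,3.017)"
```

```text
clock: 52.1
tool_pos: [0.3729, 0.3122, 0.0291]
eef_rot: [0.483, 0.876, 0.001, 0.0]
contact_force: [0.2, 0.3, -0.1]
opening: 0.398
tx,ty mm [0.57 0.43] z 0.0291 [ 0.2  0.3 -0.1] 0.39842838005988923
clock: 52.52
tool_pos: [0.3726, 0.3118, 0.0283]
eef_rot: [0.483, 0.876, 0.001, 0.0]
contact_force: [0.3, 0.0, 5.4]
opening: 0.155
tx,ty mm [ 0.38 -0.08] z 0.0283 [0.3 0.  5.4] 0.1545638835006959
now [0.3726 0.3118 0.0283] psi 2.134 q7 -1.2 | twist -8.43 trans [-4.54 -9.55 -2.8 ] norm 10.9
```

```bash
python3 -m jog '[{"translation":[0,0,-0.6],"twist":0,"claw":0},{"translation":[0,0,-0.9],"twist":0,"claw":0},{"translation":[0,0,-1],"twist":-0.93,"claw":0},{"translation":[0,0,-0.5],"twist":-0.93,"claw":0},{"translation":[0,0,0],"twist":-0.94,"claw":0},{"translation":[0,0,0],"twist":-0.94,"claw":0},{"translation":[0,0,0],"twist":-0.94,"claw":0},{"translation":[0,0,0],"twist":-0.94,"claw":0},{"translation":[0,0,0],"twist":-0.94,"claw":0},{"translation":[0,0,0],"twist":-0.94,"claw":0},{"translation":[0,0,0],"twist":-0.94,"claw":0}]' 30
python3 -m jog '[{"translation":[-0.375,-0.81,0],"twist":0,"claw":0},{"translation":[-0.375,-0.81,0],"twist":0,"claw":0},{"translation":[-0.375,-0.81,0],"twist":0,"claw":0},{"translation":[-0.375,-0.81,0],"twist":0,"claw":0},{"translation":[-0.375,-0.81,0],"twist":0,"claw":0},{"translation":[-0.375,-0.81,0],"twist":0,"claw":0},{"translation":[-0.375,-0.81,0],"twist":0,"claw":0},{"translation":[-0.375,-0.81,0],"twist":0,"claw":0},{"translation":[-0.375,-0.81,0],"twist":0,"claw":0},{"translation":[-0.375,-0.81,0],"twist":0,"claw":0},{"translation":[-0.375,-0.81,0],"twist":0,"claw":0},{"translation":[-0.375,-0.81,0],"twist":0,"claw":0},{"translation":[0,0,0.8],"twist":0,"claw":0},{"translation":[0,0,0],"twist":0,"claw":0},{"translation":[0,0,0],"twist":0,"claw":0},{"translation":[0,0,0],"twist":0,"claw":0}]' 30
python3 pl.py short 0.4 .06
```

```text
clock: 53.43
tool_pos: [0.372, 0.3109, 0.1476]
eef_rot: [0.059, 0.998, -0.0, -0.0]
contact_force: [0.1, -0.1, -1.2]
opening: 0.151
clock: 54.77
tool_pos: [0.5027, -0.095, 0.1165]
eef_rot: [0.061, 0.998, 0.001, 0.0]
contact_force: [0.0, 1.0, -0.7]
opening: 0.153
now [ 0.5031 -0.0948  0.1169] psi 3.021 q7 0.59 | twist 0.04 trans [-0.   -0.05  1.42] norm 1.4
[ 1.13250668  0.30057538 -0.43261887] 0.16025284840521206 54.8167
```

```bash
python3 -m jog '[{"translation":[0,-0.05,0.6],"twist":0.04,"claw":0},{"translation":[0,0,0.6],"twist":0,"claw":0},{"translation":[0,0,0.3],"twist":0,"claw":0},{"translation":[0,0,0],"twist":0,"claw":0},{"translation":[0,0,0],"twist":0,"claw":0},{"translation":[0,0,0],"twist":0,"claw":0},{"translation":[0,0,0],"twist":0,"claw":0}]' 30
python3 pl.py short 0.4 .036
```

```text
clock: 55.4
tool_pos: [0.5035, -0.098, 0.0571]
eef_rot: [0.064, 0.998, 0.0, 0.001]
contact_force: [-0.7, 0.2, -0.5]
opening: 0.157
now [ 0.5034 -0.0983  0.057 ] psi 3.014 q7 0.47 | twist -0.02 trans [0.01 0.03 0.52] norm 0.5
[ 0.30739903 -0.15142353  0.02599346] 0.1576252692341465 55.45
```

```bash
python3 -m jog '[{"translation":[0,0.03,0.15],"twist":-0.03,"claw":0},{"translation":[0,0,0.15],"twist":0,"claw":0},{"translation":[0,0,0.1],"twist":0,"claw":0},{"translation":[0,0,0.08],"twist":0,"claw":0},{"translation":[0,0,0.04],"twist":0,"claw":0},{"translation":[0,0,0],"twist":0,"claw":0},{"translation":[0,0,0],"twist":0,"claw":0},{"translation":[0,0,0],"twist":0,"claw":0}]' 30
python3 pl.py short 0.4 .036
```

```text
clock: 56.12
tool_pos: [0.508, -0.0978, 0.0374]
eef_rot: [0.063, 0.998, -0.0, 0.005]
contact_force: [4.7, -3.0, 18.2]
opening: 0.153
now [ 0.508  -0.0978  0.0374] psi 3.016 q7 0.42 | twist -0.0 trans [0.13 0.01 0.03] norm 0.1
[ 4.32800968 -3.07095473 18.72294581] 0.1604446557119308 56.1667
```

```bash
python3 -m jog '[{"translation":[0,0,-0.05],"twist":0,"claw":0},{"translation":[0,0,0],"twist":0,"claw":30},{"translation":[0,0,0],"twist":0,"claw":30},{"translation":[0,0,0],"twist":0,"claw":30},{"translation":[0,0,-0.6],"twist":0,"claw":30},{"translation":[0,0,-1],"twist":0,"claw":30},{"translation":[0,0,-1],"twist":0,"claw":30},{"translation":[0,0,-1],"twist":0,"claw":30},{"translation":[0,0,-0.5],"twist":0,"claw":30},{"translation":[0,0,0],"twist":0,"claw":30},{"translation":[0,0,0],"twist":0,"claw":30},{"translation":[0,0,0],"twist":0,"claw":30}]' 30
python3 - <<'E'
from fit import *
s=snap('wrist');o=s['img'];plan(.5035,-.0969,.1,3.017)
c=w2px(s,[.5475,-.0646,.014])[0].astype(int)
y0=max(0,c[1]-95);x0=max(0,c[0]-125)
cv2.imwrite('pics/f1.png',cv2.resize(o[y0:y0+190,x0:x0+250,::-1],None,fx=3.1,fy=3.1,interpolation=cv2.INTER_CUBIC))
E
```

```text
clock: 57.17
tool_pos: [0.5014, -0.0978, 0.1995]
eef_rot: [0.062, 0.998, -0.0, -0.001]
contact_force: [-0.9, -0.5, -1.3]
opening: 0.302
now [ 0.5013 -0.0977  0.1992] psi 3.017 q7 0.75 | twist -0.0 trans [-0.06  0.03  2.48] norm 2.5
```

View pics/f1.png

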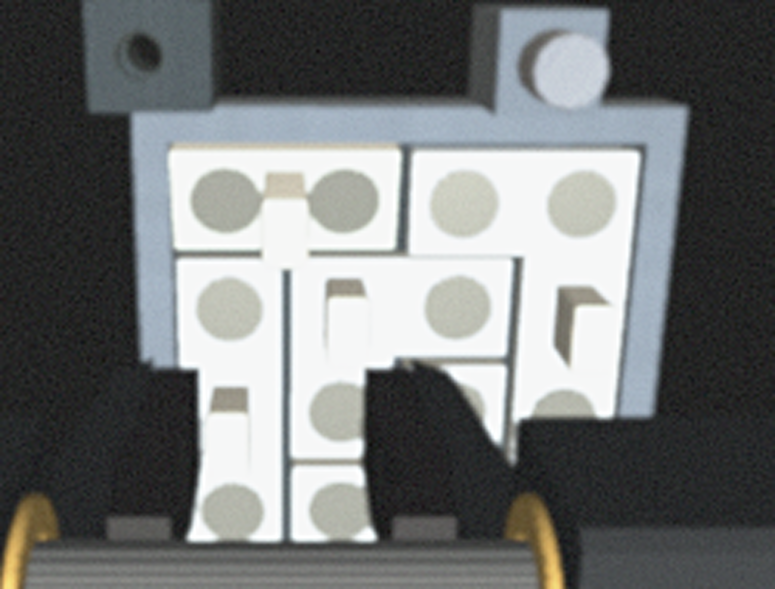

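```bash
python3 -m jog '[{"translation":[-0.12,0.02,0.9],"twist":0,"claw":30},{"translation":[0,0,0.9],"twist":0,"claw":30},{"translation":[0,0,0.9],"twist":0,"claw":30},{"translation":[0,0,0.5],"twist":0,"claw":30},{"translation":[0,0,0.5],"twist":0,"claw":30},{"translation":[0,0,0.2],"twist":0,"claw":30},{"translation":[0,0,0],"twist":0,"claw":30},{"translation":[0,0,0],"twist":0,"claw":30}]' 8
python3 pl.py short -2 .038
```

```text
clock: 57.88
tool_pos: [0.5071, -0.0968, 0.0445]
eef_rot: [0.062, 0.998, 0.0, -0.001]
contact_force: [0.2, 0.2, -0.2]
opening: 0.304
now [ 0.5077 -0.0969  0.0453] psi 3.017 q7 0.47 | twist 0.0 trans [ 0.05 -0.01  0.18] norm 0.2
[ 0.33327149  0.83485135 -0.20830895] 0.2972353031327252 57.9333
```

```bash
python3 -m jog '[{"translation":[0,0,0.08],"twist":0,"claw":0},{"translation":[0,0,0],"twist":0,"claw":0},{"translation":[0,0,0],"twist":0,"claw":0},{"translation":[0,0,0],"twist":0,"claw":0},{"translation":[0,0,0],"twist":0,"claw":0},{"translation":[0,0,-0.3],"twist":0,"claw":0},{"translation":[-0.06,0,0],"twist":0,"claw":0},{"translation":[0,0,0],"twist":0,"claw":0},{"translation":[0,0,0],"twist":0,"claw":0},{"translation":[0,0,0],"twist":0,"claw":0}]' 12
python3 pl.py short -4 .038
python3 -c "
from h import *
s=snap('wrist');cv2.imwrite('pics/f2.png',s['img'][60:384,100:400,::-1])"
```

```text
clock: 58.77
tool_pos: [0.5096, -0.0976, 0.0533]
eef_rot: [0.062, 0.998, -0.0, -0.0]
contact_force: [0.4, 0.8, -1.5]
opening: 0.157
now [ 0.5096 -0.0975  0.0533] psi 3.017 q7 0.49 | twist 0.0 trans [ 0.05 -0.    0.38] norm 0.4
[-0.23879622 -0.18171336 -1.44208907] 0.15697999331005688 58.8167
```

View pics/f2.png

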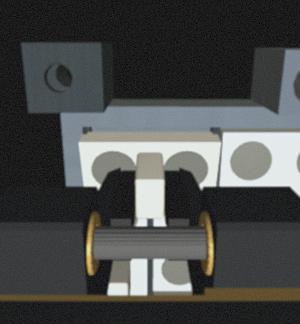

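```bash
python3 -m jog '[{"translation":[0,0,0.12],"twist":0,"claw":0},{"translation":[0,0,0.12],"twist":0,"claw":0},{"translation":[0,0,0.08],"twist":0,"claw":0},{"translation":[0,0,0],"twist":0,"claw":0},{"translation":[0,0,0],"twist":0,"claw":0},{"translation":[0,0,0],"twist":0,"claw":0}]' 12
python3 pl.py short -4 .038
python3 -m jog '[{"translation":[0,0,0.06],"twist":0,"claw":0},{"translation":[0,0,0.06],"twist":0,"claw":0},{"translation":[0,0,0],"twist":0,"claw":0},{"translation":[0,0,0],"twist":0,"claw":0},{"translation":[0,0,0],"twist":0,"claw":0}]' 12
python3 pl.py short -4 .038
```

```text
clock: 59.37
tool_pos: [0.5094, -0.0974, 0.0407]
eef_rot: [0.062, 0.998, -0.0, -0.0]
contact_force: [-1.8, -0.5, 2.6]
opening: 0.157
now [ 0.5094 -0.0975  0.0407] psi 3.017 q7 0.46 | twist 0.0 trans [ 0.05 -0.    0.07] norm 0.1
[-1.3358852   0.62139929  2.65803815] 0.1597249373962788 59.4167
clock: 59.83
tool_pos: [0.5099, -0.0975, 0.037]
eef_rot: [0.062, 0.998, -0.0, 0.0]
contact_force: [-2.8, -0.5, 12.1]
opening: 0.156
now [ 0.5099 -0.0975  0.037 ] psi 3.017 q7 0.45 | twist 0.0 trans [ 0.06 -0.   -0.02] norm 0.1
[-3.48974423 -0.74189967 12.19170253] 0.15577716790636426 59.8833
```

```bash
python3 -m jog '[{"translation":[0,0,0],"twist":0,"claw":30},{"translation":[0,0,0],"twist":0,"claw":30},{"translation":[0,0,0],"twist":0,"claw":30},{"translation":[0,0,-0.6],"twist":0,"claw":30},{"translation":[0,0,-1],"twist":0,"claw":30},{"translation":[-0.2,0,-1],"twist":0,"claw":30},{"translation":[-0.3,0,-1],"twist":0,"claw":30},{"translation":[0,0,-0.5],"twist":0,"claw":30},{"translation":[0,0,0],"twist":0,"claw":30},{"translation":[0,0,0],"twist":0,"claw":30},{"translation":[0,0,0],"twist":0,"claw":30}]' 12
python3 - <<'E'
from fit import *
s=snap('wrist');o=s['img'];plan(.5035,-.0969,.1,3.017)
c=w2px(s,[.5035,-.08,.024])[0].astype(int)
y0=max(0,c[1]-55);x0=max(0,c[0]-80)
cv2.imwrite('pics/f3.png',cv2.resize(o[y0:y0+120,x0:x0+160,::-1],None,fx=5,fy=5,interpolation=cv2.INTER_CUBIC))
E
```

```text
clock: 60.8
tool_pos: [0.5287, -0.1005, 0.1988]
eef_rot: [0.062, 0.998, -0.0, -0.001]
contact_force: [0.5, -0.2, 0.1]
opening: 0.299
now [ 0.5285 -0.1004  0.1984] psi 3.017 q7 0.79 | twist -0.0 trans [0.62 0.01 2.46] norm 2.5
```

View pics/f3.png

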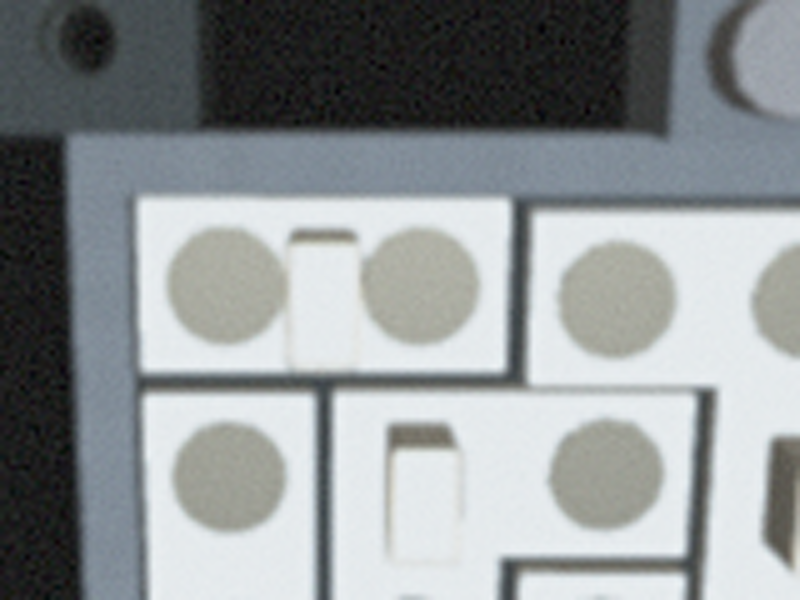

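```bash
python3 - <<'E'
from fit import *
s=snap('wrist');c=w2px(s,[.5035,-.08,.024])[0].astype(int)
y0=max(0,c[1]-55);x0=max(0,c[0]-80)
def W(*uv): return px2w(s,[[x0+u/5-.4,y0+v/5-.4] for u,v in uv],.024)[:,:2]
yaw=-.125;Q=np.array([[np.cos(yaw),-np.sin(yaw)],[np.sin(yaw),np.cos(yaw)]])
J=np.array([.5688,-.0647])
for n,p in [('short near',[(135,195),(513,196)]),('short far',[(140,375),(509,374)]),('corner row near',[(332,389),(698,390)]),('bar near',[(143,390),(319,389)]),('ell foot near-right,far-right',[(530,208),(526,384)])]:
    print(n,((W(*p)-J)@Q*1e3).round(1).tolist())
print('expected short x -78..-42,y -78..-2; corner near x -38, y -38..38; bar near -38')
E
```

```text
short near [[-80.2, -78.2], [-80.0, -1.8]]
short far [[-43.2, -78.3], [-43.4, -1.4]]
corner row near [[-40.2, -38.3], [-40.0, 38.2]]
bar near [[-40.0, -77.8], [-40.2, -41.0]]
ell foot near-right,far-right [[-77.6, 1.7], [-41.3, 2.2]]
expected short x -78..-42,y -78..-2; corner near x -38, y -38..38; bar near -38
```

```bash
python3 -m jog '[{"translation":[-0.29,-0.76,0],"twist":0,"claw":50},{"translation":[-0.29,-0.76,0],"twist":0,"claw":50},{"translation":[-0.29,-0.76,0],"twist":0,"claw":50},{"translation":[-0.29,-0.76,0],"twist":0,"claw":50},{"translation":[-0.29,-0.76,0],"twist":0,"claw":50},{"translation":[0,0,0],"twist":0,"claw":50},{"translation":[0,0,0],"twist":0,"claw":50},{"translation":[0,0,0],"twist":0,"claw":50},{"translation":[0,0,0],"twist":0,"claw":50}]' 12
python3 - <<'E'
from h import *
s=snap('wrist')
for l,z in [('keeper_knob',.071),('lug_hole',.037),('keeper_hinge',.037)]:
  for q in r.spot_point(l,'wrist')[:2]:
    a,b=q['location'];print(l,q['confidence'],b,a,px2w(s,[b,a],z)[0])
plan(.567,-.259,.048,3.017)
E
```

```text
clock: 61.65
tool_pos: [0.5681, -0.256, 0.1996]
eef_rot: [0.061, 0.998, 0.001, -0.001]
contact_force: [-0.6, 0.4, 0.7]
opening: 0.498
keeper_knob 0.63 248.3 182.4 [ 0.56592177 -0.25706629  0.071     ]
lug_hole 0.59 186.8 140.9 [ 0.52545058 -0.31295843  0.037     ]
keeper_hinge 0.86 347.2 229.1 [ 0.63821885 -0.16007994  0.037     ]
now [ 0.5684 -0.2569  0.2002] psi 3.019 q7 1.14 | twist 0.02 trans [ 0.03 -0.06  3.8 ] norm 3.8
```

```bash
python3 -m jog '[{"translation":[0.04,-0.03,0.95],"twist":0,"claw":60},{"translation":[0,0,0.95],"twist":0,"claw":60},{"translation":[0,0,0.95],"twist":0,"claw":60},{"translation":[0,0,0.8],"twist":0,"claw":60},{"translation":[0,0,0],"twist":0,"claw":60},{"translation":[0,0,0],"twist":0,"claw":26},{"translation":[0,0,0],"twist":0,"claw":26},{"translation":[0,0,0],"twist":0,"claw":26},{"translation":[0.38,0.27,0],"twist":0,"claw":26},{"translation":[0.34,0.33,0],"twist":0,"claw":26},{"translation":[0.28,0.37,0],"twist":0,"claw":26},{"translation":[0.22,0.41,0],"twist":0,"claw":26},{"translation":[0.16,0.44,0],"twist":0,"claw":26},{"translation":[0.05,0.23,0],"twist":0,"claw":26},{"translation":[0.04,0.23,0],"twist":0,"claw":26},{"translation":[0,0,0],"twist":0,"claw":26},{"translation":[0,0,0],"twist":0,"claw":26}]' 12
python3 -c "
from h import *
plan(.5194,-.1452,.048,3.017);print(r.get_state()['contact_force'])"
```

```text
clock: 63.27
tool_pos: [0.5071, -0.1643, 0.0541]
eef_rot: [0.063, 0.998, -0.005, -0.011]
contact_force: [-23.1, -2.1, 11.2]
opening: 0.258
now [ 0.5071 -0.1643  0.0541] psi 3.015 q7 0.67 | twist -0.02 trans [-0.25  0.51  0.14] norm 0.6
[-23.06871257  -2.11472089  11.2179643 ]
```

```bash
python3 - <<'E'
from h import *
for c in('wrist','top','scene'):
  s=snap(c)
  for l,z in [('keeper_knob',.071),('lug_hole',.037),('keeper_hinge',.037)]:
    for q in r.spot_point(l,c)[:2]:
      a,b=q['location'];print(c,l,round(q['confidence'],2),b,a,px2w(s,[b,a],z)[0].round(4))
st=r.get_state();print(st['q'].round(2),st['tool_pos'],st['contact_force'],st['moment'].round(2))
a=snap('wrist')['img'][:,:,::-1];b=cv2.resize(snap('top')['img'][130:245,205:325,::-1],None,fx=3.3,fy=3.3,interpolation=cv2.INTER_CUBIC)
b=cv2.copyMakeBorder(b,0,max(0,384-len(b)),0,0,cv2.BORDER_CONSTANT)[:384]
cv2.imwrite('pics/k1.png',cv2.resize(np.hstack([a[:, 80:430],b]),(745,384)))
E
```

```text
wrist keeper_knob 0.97 232.4 289.5 [ 0.5194 -0.1741  0.071 ]
wrist lug_hole 0.74 208.2 136.7 [ 0.4497 -0.1792  0.037 ]
top keeper_knob 0.62 286.8 224.0 [ 0.4482 -0.1298  0.071 ]
top keeper_knob 0.55 300.9 194.6 [ 0.5281 -0.1713  0.071 ]
top lug_hole 0.68 303.3 226.2 [ 0.4452 -0.1782  0.037 ]
top lug_hole 0.43 290.6 158.3 [ 0.6401 -0.1502  0.037 ]
top keeper_hinge 0.85 295.8 157.8 [ 0.6413 -0.1651  0.037 ]
scene keeper_knob 0.63 210.3 175.6 [ 0.5201 -0.158   0.071 ]
scene keeper_knob 0.45 216.3 209.0 [ 0.6233 -0.1048  0.071 ]
scene lug_hole 0.16 197.1 219.1 [ 0.6514 -0.1558  0.037 ]
scene keeper_hinge 0.82 198.4 221.8 [ 0.6585 -0.1492  0.037 ]
[ 0.63  0.98 -0.73  1.92  1.06  0.69  0.67] [ 0.52121698 -0.16100563  0.0549481 ] [ 0.52647368 -1.25083312  0.48901251] [-0.15 -0.19  0.02]
```

View pics/k1.png

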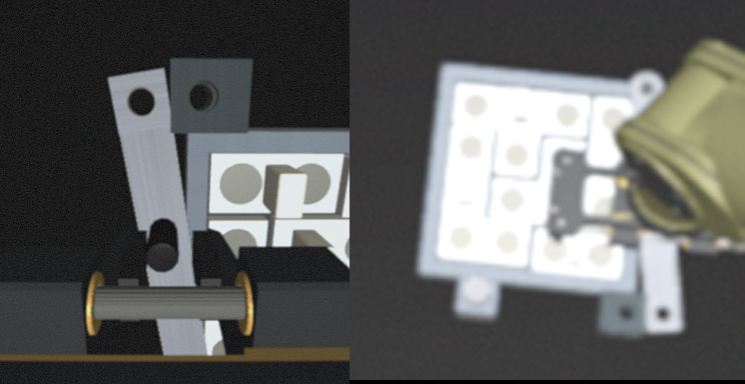

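```bash
python3 -m jog '[{"translation":[0.02,0.12,0.1],"twist":0,"claw":26},{"translation":[0,0.12,0],"twist":0,"claw":26},{"translation":[0,0.12,0],"twist":0,"claw":26},{"translation":[0,0,0],"twist":0,"claw":26},{"translation":[0,0,0],"twist":0,"claw":26},{"translation":[0,0,0],"twist":0,"claw":26},{"translation":[0,0,0],"twist":0,"claw":26},{"translation":[0,0,0],"twist":0,"claw":26}]' 12
cat > kp.py <<'E'
from h import *
s=snap('wrist')
for l,z in [('keeper_knob',.071),('lug_hole',.037),('pin_home',.011)]:
    for q in r.spot_point(l,'wrist')[:1]:
      a,b=q['location'];print(l,round(q['confidence'],2),b,a,px2w(s,[b,a],z)[0].round(4))
st=r.get_state();print(st['tool_pos'].round(4),st['contact_force'].round(1),st['opening'])
E
python3 kp.py
```

```text
clock: 64.63
tool_pos: [0.5208, -0.1468, 0.0501]
eef_rot: [0.062, 0.998, 0.0, 0.0]
contact_force: [0.2, -0.0, 0.6]
opening: 0.262
keeper_knob 0.63 247.4 265.8 [ 0.519  -0.1478  0.071 ]
lug_hole 0.94 244.8 101.9 [ 0.4489 -0.1404  0.037 ]
pin_home 0.91 253.2 101.0 [ 0.449  -0.1359  0.011 ]
[ 0.5207 -0.1469  0.0501] [-0.4 -0.8 -0.4] 0.2583725474858819
```

```bash
python3 -m jog '[{"translation":[0,0.1,0],"twist":0,"claw":26},{"translation":[0,0,0],"twist":0,"claw":26},{"translation":[0,0,0],"twist":0,"claw":26},{"translation":[0,0,0],"twist":0,"claw":26}]' 12
python3 kp.py
python3 -m jog '[{"translation":[0,0.07,0],"twist":0,"claw":26},{"translation":[0,0,0],"twist":0,"claw":26},{"translation":[0,0,0],"twist":0,"claw":26},{"translation":[0,0,0],"twist":0,"claw":26}]' 12
python3 kp.py
```

```text
clock: 65.17
tool_pos: [0.5213, -0.1426, 0.0501]
eef_rot: [0.062, 0.998, 0.0, 0.0]
contact_force: [-0.7, 0.5, -0.1]
opening: 0.256
keeper_knob 0.89 242.7 265.7 [ 0.5192 -0.1457  0.071 ]
lug_hole 0.84 241.7 105.3 [ 0.4508 -0.1379  0.037 ]
pin_home 0.76 247.0 101.8 [ 0.4495 -0.1353  0.011 ]
[ 0.5212 -0.1428  0.0501] [0.4 0.5 0.2] 0.254041176797128
clock: 65.7
tool_pos: [0.5212, -0.141, 0.05]
eef_rot: [0.063, 0.998, -0.001, -0.0]
contact_force: [-0.1, -2.2, 0.2]
opening: 0.265
lug_hole 0.83 245.3 103.7 [ 0.4502 -0.1344  0.037 ]
pin_home 0.94 244.4 99.8 [ 0.4481 -0.1351  0.011 ]
[ 0.5212 -0.141   0.0499] [-0.3 -3.9  0.2] 0.2625166599373767
```

```bash
python3 -m jog '[{"translation":[0,0.1,0],"twist":0,"claw":26},{"translation":[0,0,0],"twist":0,"claw":26},{"translation":[0,0,0],"twist":0,"claw":26},{"translation":[0,0,0],"twist":0,"claw":26}]' 12
python3 kp.py
python3 -m jog '[{"translation":[0,-0.1,0],"twist":0,"claw":40},{"translation":[0,0,0],"twist":0,"claw":40},{"translation":[0,0,-0.7],"twist":0,"claw":40},{"translation":[0,0,-1],"twist":0,"claw":40},{"translation":[0,0,-1],"twist":0,"claw":40},{"translation":[0,0,-1],"twist":0,"claw":40},{"translation":[0.5,0.4,0],"twist":0,"claw":40},{"translation":[0.5,0.4,0],"twist":0,"claw":40},{"translation":[0,0,0],"twist":0,"claw":40},{"translation":[0,0,0],"twist":0,"claw":40},{"translation":[0,0,0],"twist":0,"claw":40}]' 12
python3 - <<'E'
from h import *
s=snap('wrist');save(s,'p0.png')
for l,z in [('keeper_knob',.071),('lug_hole',.037),('pin_home',.011),('pin',.011),('pin_park',.011),('keeper_hinge',.037)]:
    for q in r.spot_point(l,'wrist')[:2]:
      a,b=q['location'];print(l,round(q['confidence'],2),b,a,px2w(s,[b,a],z)[0].round(4))
plan(.4666,-.0137,.15,3.017)
E
```

```text
clock: 66.23
tool_pos: [0.5213, -0.1408, 0.0499]
eef_rot: [0.064, 0.998, -0.004, -0.001]
contact_force: [-0.6, -10.6, 2.2]
opening: 0.263
keeper_knob 0.68 241.1 262.9 [ 0.5177 -0.1443  0.071 ]
lug_hole 0.94 241.8 104.3 [ 0.4503 -0.1359  0.037 ]
pin_home 0.8 242.0 99.2 [ 0.4477 -0.1363  0.011 ]
[ 0.5213 -0.1408  0.0499] [ -0.9 -10.8   2.2] 0.25857110177634013
clock: 67.35
tool_pos: [0.4863, -0.1027, 0.1981]
eef_rot: [0.062, 0.998, 0.0, 0.0]
contact_force: [-0.1, 0.1, -0.2]
opening: 0.4
keeper_knob 0.64 209.0 225.5 [ 0.5208 -0.1455  0.071 ]
lug_hole 0.7 213.3 145.3 [ 0.4512 -0.1343  0.037 ]
lug_hole 0.45 331.5 141.6 [ 0.4619 -0.0191  0.037 ]
pin_home 0.62 212.9 140.8 [ 0.4496 -0.1373  0.011 ]
pin 0.56 332.8 139.5 [ 0.4639 -0.0113  0.011 ]
pin_park 0.98 334.4 146.0 [ 0.471  -0.0099  0.011 ]
pin_park 0.17 241.3 251.6 [ 0.5814 -0.1244  0.011 ]
keeper_hinge 0.95 218.0 307.0 [ 0.6344 -0.1577  0.037 ]
now [ 0.486  -0.1035  0.1978] psi 3.016 q7 0.75 | twist -0.01 trans [0.76 2.17 1.2 ] norm 2.6
```

```bash
cat > circ.py <<'E'
from h import *
from scipy.optimize import minimize
def circ(s,x,y,z,rad,sgn):
    g=cv2.GaussianBlur(s['img'],(0,0),.7).astype(np.float32).mean(2); t=np.linspace(0,2*np.pi,72)
    def ring(p,rr):
        u=w2px(s,np.c_[p[0]+rr*np.cos(t),p[1]+rr*np.sin(t),np.full(72,z)]).astype(np.float32); return cv2.remap(g,u[None,:,0],u[None,:,1],1)[0]
    f=lambda p:-sgn*np.median(ring(p,rad-.0015)-ring(p,rad+.0015))-sgn*np.mean(ring(p,rad-.0015)-ring(p,rad+.0015))
    b=min((f((x+i,y+j)),x+i,y+j) for i in np.arange(-.008,.0081,.0005) for j in np.arange(-.008,.0081,.0005))
    return np.round(b,4)
E
python3 -m jog '[{"translation":[0.38,0.72,0],"twist":0,"claw":60},{"translation":[0.38,0.72,0],"twist":0,"claw":60},{"translation":[0,0.73,0],"twist":0,"claw":60},{"translation":[0,0,0],"twist":0,"claw":60},{"translation":[0,0,0],"twist":0,"claw":60},{"translation":[0,0,0],"twist":0,"claw":60},{"translation":[0,0,0],"twist":0,"claw":60}]' 20
python3 - <<'E'
from circ import *
s=snap('wrist')
print('head',circ(s,.4666,-.0137,.067,.011,1),'hole',circ(s,.4499,-.1364,.045,.007,-1))
for l,z in [('pin',.011),('pin_park',.011),('pin_home',.011)]:
    for q in r.spot_point(l,'wrist')[:2]:
      a,b=q['location'];print(l,round(q['confidence'],2),b,a,px2w(s,[b,a],z)[0].round(4))
plan(.4666,-.0137,.05,3.017)
E
```

```text
clock: 68.28
tool_pos: [0.4664, -0.0148, 0.1977]
eef_rot: [0.063, 0.998, -0.0, -0.0]
contact_force: [-0.6, -0.5, -0.2]
opening: 0.598
head [-6.49109e+01  4.67600e-01 -1.12000e-02] hole [-25.68     0.4579  -0.1429]
pin 0.8 251.0 171.8 [ 0.4676 -0.0139  0.011 ]
pin_park 0.81 254.7 175.8 [ 0.4725 -0.0104  0.011 ]
pin_park 0.54 252.1 169.5 [ 0.4652 -0.0124  0.011 ]
pin_home 0.91 137.7 165.8 [ 0.4454 -0.1348  0.011 ]
pin_home 0.58 203.2 243.1 [ 0.5445 -0.0796  0.011 ]
now [ 0.4664 -0.0144  0.1979] psi 3.015 q7 0.54 | twist -0.02 trans [-0.    0.02  3.7 ] norm 3.7
```

```bash
python3 -m jog '[{"translation":[-0.03,0.08,0.8],"twist":0,"claw":60},{"translation":[0,0,0.8],"twist":0,"claw":60},{"translation":[0,0,0.8],"twist":0,"claw":60},{"translation":[0,0,0.2],"twist":0,"claw":60},{"translation":[0,0,0],"twist":0,"claw":60},{"translation":[0,0,0],"twist":0,"claw":60},{"translation":[0,0,0],"twist":0,"claw":60}]' 20
python3 - <<'E'
from circ import *
s=snap('wrist')
print('head',circ(s,.4676,-.0112,.067,.011,1)); plan(.4676,-.0112,.051,3.017)
E
```

```text
clock: 69.07
tool_pos: [0.4687, -0.0103, 0.0948]
eef_rot: [0.063, 0.998, 0.0, 0.001]
contact_force: [0.2, -0.2, 0.6]
opening: 0.598
head [-6.2761e+01  4.6710e-01 -1.1200e-02]
now [ 0.4688 -0.0103  0.095 ] psi 3.016 q7 0.28 | twist -0.01 trans [ 0.03 -0.03  1.1 ] norm 1.1
```

```bash
python3 -m jog '[{"translation":[0.04,-0.02,0.5],"twist":0,"claw":50},{"translation":[0,0,0.4],"twist":0,"claw":50},{"translation":[0,0,0.15],"twist":0,"claw":50},{"translation":[0,0,0],"twist":0,"claw":50},{"translation":[0,0,0],"twist":0,"claw":50},{"translation":[0,0,0],"twist":0,"claw":50},{"translation":[0,0,0],"twist":0,"claw":0},{"translation":[0,0,0],"twist":0,"claw":0},{"translation":[0,0,0],"twist":0,"claw":0},{"translation":[0,0,0],"twist":0,"claw":0},{"translation":[0,0,0],"twist":0,"claw":0}]' 25
python3 gx.py .4671 -.0112
python3 -m jog '[{"translation":[0,0,-0.4],"twist":0,"claw":0},{"translation":[0,0,-0.7],"twist":0,"claw":0},{"translation":[0,0,-0.9],"twist":0,"claw":0},{"translation":[0,0,0],"twist":0,"claw":0},{"translation":[0,0,0],"twist":0,"claw":0}]' 25
python3 - <<'E'
from circ import *
s=snap('wrist')
print('hole',circ(s,.4499,-.1364,.045,.007,-1),circ(s,.4499,-.1364,.037,.007,-1));plan(.4499,-.136,.13,3.017);print(r.get_state()['opening'])
E
```

```text
clock: 70.03
tool_pos: [0.4665, -0.011, 0.0523]
eef_rot: [0.062, 0.998, -0.0, 0.0]
contact_force: [-1.0, 0.2, 3.7]
opening: 0.241
tx,ty mm [0.55 0.16] z 0.0523 [-1.   0.2  3.7] 0.24118648576469065
clock: 70.45
tool_pos: [0.4673, -0.011, 0.1332]
eef_rot: [0.063, 0.998, 0.0, 0.002]
contact_force: [-0.3, 0.0, -1.2]
opening: 0.238
hole [-34.8497   0.4579  -0.1419] [-22.8605   0.4484  -0.1349]
now [ 0.4664 -0.0114  0.1321] psi 3.016 q7 0.39 | twist -0.01 trans [ 0.02 -3.14  0.05] norm 3.1
0.235947659924482
```

```bash
python3 -m jog '[{"translation":[0.2,-0.65,0],"twist":0,"claw":0},{"translation":[0.2,-0.65,0],"twist":0,"claw":0},{"translation":[0.2,-0.65,0],"twist":0,"claw":0},{"translation":[0,0,0],"twist":0,"claw":0},{"translation":[0,0,0],"twist":0,"claw":0},{"translation":[0,0,0],"twist":0,"claw":0},{"translation":[0,0,0],"twist":0,"claw":0}]' 25
python3 - <<'E'
from circ import *
for k in range(2):
  s=snap('wrist'); g=s['img'].mean(2)
  for l,z in [('lug_hole',.037),('pin_home',.011)]:
    for q in r.spot_point(l,'wrist')[:1]:
      a,b=q['location'];print(l,round(q['confidence'],2),b,a,px2w(s,[b,a],z)[0].round(4),px2w(s,[b,a],.045)[0].round(4))
c=w2px(s,[.449,-.1362,.045])[0];print(c, 'circ',circ(s,.449,-.1362,.045,.007,-1))
x0,y0=(c-18).astype(int);sub=g[y0:y0+36,x0:x0+36];print(x0,y0)
print('\n'.join(' '.join('%3d'%v for v in row[::1]) for row in sub[::2]))
plan(.4485,-.1362,.13,3.017)
E
```

```text
clock: 71.08
tool_pos: [0.4332, -0.0841, 0.1316]
eef_rot: [0.062, 0.998, 0.001, -0.0]
contact_force: [0.5, -0.7, -0.0]
opening: 0.239
pin_home 0.81 198.8 209.2 [ 0.4484 -0.1323  0.011 ] [ 0.4374 -0.1251  0.045 ]
lug_hole 0.76 193.3 222.5 [ 0.451  -0.1336  0.037 ] [ 0.448  -0.1316  0.045 ]
pin_home 0.6 195.0 207.4 [ 0.4464 -0.1357  0.011 ] [ 0.4356 -0.1281  0.045 ]
[187.8844628  224.29014103] circ [-27.1816   0.45    -0.1362]
169 206
169 169 165 162 165 164 161 168 164 166 164 165 166 166 164 171 167 161 158 161 164 168 166 166 172 166 167 169 167 166 168 164 162 162 165 162
170 168 168 163 163 166 165 165 166 163 168 173 163 161 164 168 170 165 165 164 159 165 170 171 170 165 165 170 168 167 166 162 166 163 164 168
170 171 167 167 161 164 167 166 167 167 165 168 167 164 165 168 165 167 166 165 163 165 169 170 170 166 165 166 168 170 166 166 164 166 163 163
174 171 167 163 165 165 166 166 168 166 164 170 165 164 168 164 167 165 164 162 161 165 166 169 169 166 166 164 167 169 163 164 166 165 163 165
169 169 168 166 164 162 166 164 164 164 166 167 166 162 168 166 166 165 164 162 166 167
[... 1324 characters left out ...]
 164 159 124 101  74  73  69
124 157 162 168 165 157 164 165 168 163 164 167 167 167 163 164 167 166 162 163 162 163 163 163 165 171 163 162 162 150 114  81  68  67  63  68
123 160 168 166 167 160 164 167 166 165 163 165 170 167 167 164 167 165 166 161 163 161 165 166 167 169 171 158 142 108  76  66  68  66  62  71
113 160 166 165 167 162 163 167 165 165 161 164 165 169 170 165 166 166 165 164 164 163 159 166 174 163 161 140  93  72  63  66  65  67  67  72
113 153 171 168 162 164 163 166 164 165 165 164 166 167 170 162 169 162 165 162 164 162 165 167 167 159 125  92  71  63  66  67  66  65  68  69
now [ 0.433  -0.0849  0.132 ] psi 3.018 q7 0.49 | twist 0.01 trans [-0.54 -1.22  0.05] norm 1.3
```

```bash
python3 -m jog '[{"translation":[-0.28,-0.62,0],"twist":0,"claw":0},{"translation":[-0.27,-0.61,0],"twist":0,"claw":0},{"translation":[0,0,0.4],"twist":0,"claw":0},{"translation":[0,0,0.35],"twist":0,"claw":0},{"translation":[0,0,0],"twist":0,"claw":0},{"translation":[0,0,0],"twist":0,"claw":0},{"translation":[0,0,0],"twist":0,"claw":0},{"translation":[0,0,0],"twist":0,"claw":0}]' 25
python3 -c "
from h import *
plan(.4489,-.1365,.0523,3.017)"
```

```text
clock: 72.05
tool_pos: [0.449, -0.1365, 0.1028]
eef_rot: [0.062, 0.998, -0.0, 0.001]
contact_force: [0.4, 0.2, -0.8]
opening: 0.239
now [ 0.449  -0.1365  0.1028] psi 3.018 q7 0.58 | twist 0.01 trans [ 0.   -0.    1.26] norm 1.3
```

```bash
python3 -m jog '[{"translation":[0,0,0.2],"twist":0,"claw":0},{"translation":[0,0,0.2],"twist":0,"claw":0},{"translation":[0,0,0],"twist":0,"claw":0},{"translation":[0,0,0],"twist":0,"claw":0},{"translation":[0,0,0],"twist":0,"claw":0}]' 25
python3 -c "
from h import *
plan(.4489,-.1365,.0523,3.017);print(r.get_state()['contact_force'])"
```

```text
clock: 72.47
tool_pos: [0.4488, -0.1368, 0.0866]
eef_rot: [0.062, 0.998, -0.0, 0.0]
contact_force: [0.3, 0.2, -1.2]
opening: 0.24
now [ 0.4488 -0.1368  0.0866] psi 3.017 q7 0.53 | twist 0.0 trans [-0.    0.01  0.86] norm 0.9
[ 0.27829087  0.21458532 -1.19196104]
```

```bash
python3 -m jog '[{"translation":[0,0.01,0.15],"twist":0,"claw":0},{"translation":[0,0,0.15],"twist":0,"claw":0},{"translation":[0,0,0],"twist":0,"claw":0},{"translation":[0,0,0],"twist":0,"claw":0},{"translation":[0,0,0],"twist":0,"claw":0}]' 25
python3 -m jog '[{"translation":[0,0,0.12],"twist":0,"claw":0},{"translation":[0,0,0.12],"twist":0,"claw":0},{"translation":[0,0,0],"twist":0,"claw":0},{"translation":[0,0,0],"twist":0,"claw":0},{"translation":[0,0,0],"twist":0,"claw":0}]' 25
```

```text
clock: 72.88
tool_pos: [0.4485, -0.1365, 0.0739]
eef_rot: [0.062, 0.998, 0.0, -0.0]
contact_force: [-0.1, 0.5, -0.2]
opening: 0.241
clock: 73.3
tool_pos: [0.4485, -0.1365, 0.0644]
eef_rot: [0.062, 0.998, -0.0, -0.0]
contact_force: [-0.4, -0.1, -0.6]
opening: 0.24
```

Tip at z ≈ 23 mm: it is through the upper jaw and the lug without contact. Next I push it home.

```bash
python3 -m jog '[{"translation":[0,0,0.12],"twist":0,"claw":0},{"translation":[0,0,0.12],"twist":0,"claw":0},{"translation":[0,0,0],"twist":0,"claw":0},{"translation":[0,0,0],"twist":0,"claw":0},{"translation":[0,0,0],"twist":0,"claw":0}]' 25
python3 -m jog '[{"translation":[0,0,0.08],"twist":0,"claw":0},{"translation":[0,0,0.04],"twist":0,"claw":0},{"translation":[0,0,0],"twist":0,"claw":0},{"translation":[0,0,0],"twist":0,"claw":0},{"translation":[0,0,0],"twist":0,"claw":0}]' 25
```

```text
clock: 73.72
tool_pos: [0.4485, -0.1365, 0.0548]
eef_rot: [0.062, 0.998, 0.0, -0.0]
contact_force: [0.2, 0.7, -0.6]
opening: 0.238
clock: 74.13
tool_pos: [0.449, -0.1365, 0.052]
eef_rot: [0.062, 0.998, -0.001, 0.001]
contact_force: [-3.5, -0.8, 21.9]
opening: 0.237
```

```bash
python3 -m jog '[{"translation":[0,0,-0.05],"twist":0,"claw":0},{"translation":[0,0,0],"twist":0,"claw":45},{"translation":[0,0,0],"twist":0,"claw":45},{"translation":[0,0,0],"twist":0,"claw":45},{"translation":[0,0,-0.5],"twist":0,"claw":45},{"translation":[0,0,-0.9],"twist":0,"claw":45},{"translation":[-0.5,0.3,-0.9],"twist":0,"claw":45},{"translation":[-0.6,0.3,-0.9],"twist":0,"claw":45},{"translation":[-0.7,0.4,-0.7],"twist":0,"claw":45},{"translation":[0,0,0],"twist":0,"claw":45},{"translation":[0,0,0],"twist":0,"claw":45},{"translation":[0,0,0],"twist":0,"claw":45}]' 25
python3 - <<'E'
from circ import *
s=snap('wrist');save(s,'z.png');print(r.get_state()['tool_pos'].round(3))
for z in (.062,.067,.075): print('pin head if top z',z,circ(s,.449,-.1365,z,.011,1))
for c in('wrist','scene','top'):
  s=snap(c)
  for l,z in [('keeper_knob',.071),('pin',.011),('jar_a',0),('squeeze',0),('tile_tee',.008),('tile_bar',.008),('tile_corner',.008),('tile_ell',.008),('tile_short',.008)]:
    for q in r.spot_point(l,c)[:3]:
      if q['confidence']>.5: a,b=q['location'];print(c,l,round(q['confidence'],2),px2w(s,[b,a],z)[0][:2].round(3))
E
python3 seat.py tee bar corner ell short
```

```text
clock: 75.13
tool_pos: [0.5206, -0.1076, 0.2028]
eef_rot: [0.062, 0.998, -0.001, -0.001]
contact_force: [-0.3, 0.4, 0.0]
opening: 0.448
[ 0.52  -0.108  0.202]
pin head if top z 0.062 [-1.596789e+02  4.495000e-01 -1.380000e-01]
pin head if top z 0.067 [-1.587422e+02  4.495000e-01 -1.370000e-01]
pin head if top z 0.075 [-1.541025e+02  4.490000e-01 -1.360000e-01]
wrist keeper_knob 0.73 [ 0.517 -0.148]
wrist pin 0.77 [ 0.448 -0.14 ]
wrist tile_bar 0.69 [ 0.58 -0.13]
wrist tile_bar 0.57 [ 0.534 -0.158]
wrist tile_corner 0.55 [ 0.544 -0.079]
wrist tile_ell 0.56 [ 0.449 -0.134]
wrist tile_short 0.63 [ 0.448 -0.137]
scene keeper_knob 0.79 [ 0.52 -0.14]
scene pin 0.64 [ 0.444 -0.147]
scene pin 0.62 [ 0.455 -0.136]
scene jar_a 0.87 [0.672 0.423]
scene jar_a 0.8 [ 0.616 -0.441]
scene jar_a 0.57 [ 0.561 -0.005]
scene squeeze 0.79 [ 0.724 -0.356]
scene tile_tee 0.96 [ 0.623 -0.052]
scene tile_bar 0.75 [0.307 0.181]
scene tile_bar 0.67 [ 0.578 -0.127]
scene tile_corner 0.93 [ 0.557 -0.086]
scene tile_ell 0.79 [ 0.557 -0.006]
scene tile_short 0.63 [ 0.491 -0.093]
top keeper_knob 0.62 [ 0.52  -0.146
[... 276 characters left out ...]
7 [ 0.565 -0.006]
top tile_short 0.77 [ 0.503 -0.099]
tee (array([-95.02,  -3.72]), np.float64(0.568), np.float64(0.196)) (array([-124.04,   13.51]), np.float64(1.106), np.float64(0.184))
bar (array([ 3.95, 98.47]), np.float64(-2.09), np.float64(0.191)) (array([ 3.59, -0.03]), np.float64(0.005), np.float64(0.483))
corner (array([-3.05,  1.47]), np.float64(0.006), np.float64(0.441)) (array([ 4.44, -1.43]), np.float64(0.037), np.float64(0.485))
ell (array([4.78, 4.21]), np.float64(0.015), np.float64(0.428)) (array([4.57, 3.51]), np.float64(0.012), np.float64(0.422))
short (array([ 2.06, -1.08]), np.float64(0.007), np.float64(0.484)) (array([ 1.46, -1.29]), np.float64(0.018), np.float64(0.511))
```

```bash
python3 - <<'E'
from h import *
a=cv2.imread('pics/top0.png').astype(float).mean(2);s=snap('top');b=s['img'].astype(float).mean(2)
b0=cv2.imread('pics/scene0.png').astype(float).mean(2);s2=snap('scene');b2=s2['img'].astype(float).mean(2)
for n,A,B,(x,y) in [('sq',a,b,(365,125)),('jb',a,b,(392,165)),('ja',a,b,(95,153)),('sq s',b0,b2,(118,213)),('jb s',b0,b2,(114,190)),('ja s',b0,b2,(404,282))]:
    P,Q=A[y-30:y+30,x-25:x+25],B[y-30:y+30,x-25:x+25]
    print(n,np.abs(P-Q).max().round(),np.abs(P-Q).mean().round(1),cv2.phaseCorrelate(P,Q))
E
```

```text
sq 8.0 3.0 ((0.04445885600357968, -0.11927202404579518), 0.8343276030650408)
jb 105.0 8.6 ((-0.06328914818444531, 0.025946896638739503), 0.8672151203974168)
ja 8.0 2.7 ((0.034920073681863784, 0.008826041507983717), 1.0316837371479928)
sq s 10.0 1.7 ((-0.0009984553935211693, -0.04468095603791866), 0.9920631005957584)
jb s 10.0 1.8 ((0.004149128677553904, -0.039272023485715124), 1.0055641128166564)
ja s 7.0 1.7 ((0.042365451660732134, -0.022600825018674442), 0.9865588077175313)
```

```bash
python3 -c "
from plant import r
print(r.get_state()['contact_force'],r.finish_job())"
```

```text
the job is handed in; nothing more can be done
[0.2431775  0.06809358 0.10529318] None
```

I fitted all five tiles in their pockets, swung the keeper bar shut, pushed the pin home through fork and lug, and handed the job in at about 75 s of the 210 s allowed.

**Tiles:** The bar, the tee and the short tile first caught on a rib or edge; I re-placed each and it dropped in. Corner, ell and tee came to rest at the expected seated height. The bar and the short tile look seated in close-up pictures. The keeper, which clears flush tiles by only 3 mm, also passed over both without resistance.

**Keeper:** It stopped at the expected shut position and held at about 11 N of push. The lug hole lined up with the fork.

**Pin:** It went through without contact and the head seated, with 22 N of push at the expected height.

**Bystanders:** Comparing before and after pictures, the jars and the squeeze bottle had not moved.

**Disagreed or failed:**
- After the keeper was shut, my automatic tile-outline fit gave no usable result. The last tile check was the networks finding all five tiles at their seats to within about 1 cm, too coarse to confirm flushness.
- I had used all 16 picture views, so nothing after the keeper's swing was checked by eye.
- A brief 23 N sideways reading appeared during the keeper swing and was gone at the next reading. I did not find its cause.

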